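# Set the inspection mirror beside a brake disc and turn the disc once round

## Robot

A 6-joint arm with a two-finger parallel gripper is mounted at the origin on the work surface. World frame = base frame: x ahead of the robot, y to its left, z up, the work surface at z = 0. Lengths are in m, angles in degrees, forces in N, time in s.
With the tool pointing down it reaches from about 0.25 to 0.725 m from the base axis. Payload 4 kg.
Tool frame: the origin (TCP) lies midway between the tips of the shut fingers; the grasp point (between the pads) lies 19 mm behind it; z points along the fingers, y is the line along which they close (so a half turn about z gives the same grasp; the last joint's range is limited). The gripper opens to 85 mm and grips with 20 to 120 N. Pads are 22 mm wide; open, the fingers measure 114 mm over their backs; the gripper's body (76 mm by 85 mm) begins 54 mm behind the grasp point. The pads swing forward as they close: fully open they stand 13 mm farther back than shut.
Start: joints at [-66.406, 13.785, 0.286, 76.501, 0, 90], TCP at [0.2, -0.458, 0.231] pointing down, gripper open.
Joint ranges: [-155.79, 155.79], [-60.16, 107.12], [-62.33, 73.08], [-114, 123.19], [-81.49, 82.49], [-180, 180]. Speed limits (degrees/s): [159.86, 159.86, 180, 180, 180, 180].

## Interface

Orientations are given as a 3x3 rotation matrix whose columns are the frame's x, y, z axes.
In Python, from cell import get_obs, read_camera, job_done gives the robot as it stands.
- The arm moves only by the tool jog_arm, never from a script. Its arguments are lists of equal length, an entry for each row: "slide": the shift along the tool's x, y, z as a fraction of full scale, a list of three; "rot": the turn, a rotation vector about the tool's x, y, z as a fraction of full scale, a list of three; "jaw": the closure, from 0 (fully open) to 1 (shut). A call has 1 to 8 rows; each row is the pose to reach, as a shift and turn from the pose commanded when the call began, along the tool's axes at that moment, turning the shorter way round; what a row does not reach only later rows make up. Full scale, the value 1, is 120 mm for a shift and 180 degrees for a turn. A row lasts 1/10 s, in which the tool goes at most 50 mm and 8.59 degrees, less where a joint would pass 70% of its speed; a pose out of reach is approached as far as the arm can. A call with a number of a shift or a turn outside -1 to 1 is refused whole. A call with a gripper value outside its range is refused whole. The fingers move at their own pace and stop on an object; "force" is the grip in N (left out, the last holds). Time passes only in rows, so rows that repeat a pose let the fingers close. It gives the time, the measured TCP pose, the force, the opening and the grip force at its end, in the units of the state.
- get_obs(): the state, without advancing time (a new reading comes with each control period).
- read_camera(name): name is "side" or "top" or "wrist"; returns a dict with "img" (480x640x3 uint8, blue, green, red), "fx", "fy", "cx", "cy" (pixels), "pose" (4x4, takes a point from camera to world coordinates). Camera axes: x right, y down, z forward; pixel columns grow to the right and rows downward; lengths in m; the calibration is good to about 2 mm. A picture is of the moment at which its call begins. There is no depth.
- job_done(): hands the job in; it is judged then, once.
The state is a dict: "time": time; "qpos": joint angles; "qd": joint speeds; "effort": joint torques, N m; "ee_pos": TCP position; "eef_rot": TCP orientation; "ft_force": force on the tool from outside, world axes, zero at the start; "wrist_torque": the same for the moment, N m; "finger_gap": finger opening in m; "finger_force": force on a finger pad.
Only numpy, scipy, OpenCV 4.12 (cv2) and the standard library are available. Lean on these libraries where they do the work, as an engineer would, in place of code of your own. Each camera call takes 0.05 s, during which the arm holds its last target. There are 200 camera calls.

## Task

Take the inspection mirror out of its slanted pocket and lean it on the sloped rest beside the hub stand, glass towards the brake disc, so that it stands centred with its lower edge down on the ledge behind the lip and its back flat against the backstop; set it down gently and do not let it fall back. Then turn the brake disc slowly through at least one full turn, either way round, so that its underside can be checked in the mirror. Leave the mirror leaning on the rest and the other things on the bench where they are.

Things in the scene. Friction and masses are not known exactly. Their poses are not given: they have to be found in the camera images.
- mirror: Loose flat inspection mirror, 110 mm wide (its y), 120 mm tall (its z), 6 mm thick (its x), about 0.2 kg. The glass face looks along its -x; the plain black back is +x. Origin: middle of its lower edge, mid thickness. It starts in the pocket, leaning back 25 degrees from upright, the upper 60 mm free on both sides. Pinch its top edge across the 6 mm.
- mirror_top (a point): Middle of the mirror's top edge (mid width, mid thickness), 120 mm up the mirror from its lower edge.
- pocket: Fixed dark steel pocket that keeps the mirror, 124 mm wide (y). Its front is -x; it leans back to +x, 25 degrees from upright. Origin: on the bench, under the line where the sloped back panel meets the floor (floor 6 mm up). Back panel 58 mm, front panel 38 mm up the slope, 12 mm apart. The mirror comes out straight up the slope.
- rest: Fixed grey steel easel for the mirror. Its front is -x and looks to the hub stand; its flat backstop leans back to +x, 35 degrees (0.611 rad) from upright, 100 mm wide (y), 66 mm long up the slope, so the mirror's upper 54 mm stands clear above it. Origin: on the bench, 12 mm straight under point rest_foot.
- rest_foot (a point): Middle of the line where the backstop meets the ledge, 12 mm above the bench. The mirror's lower back edge belongs on this line: its origin is then at about (-0.0025, 0, 0.0137) in the frame of body rest. A lip along the front of the ledge has its inner face 10.5 mm in front (-x) of this line and rises 12 mm above the ledge.
- hub_stand: Fixed red post, 140 mm wide at the bench, that carries a wheel hub with the brake disc lying level on it; the turning axis is upright through the origin (on the bench). The rest's origin stands about 145 mm from this axis.
- disc (a joint): Angle of the brake disc about the upright axis of the hub stand, rad, positive anticlockwise seen from above. It turns many turns either way, starts within 0.7 of 0 and stays where it is left. Disc 4 kg; bearing drag about 0.12 N m (2.5 N at a stud).
- disc_center (a point): On the disc's turning axis, at the level of the top face of its raised middle (hat), 131 mm above the bench. The flat ring of the disc is 232 mm across and lies 88 to 98 mm above the bench; the hat is 142 mm across. A round hub nose, 56 mm across, rises 9.5 mm above the hat's top face.
- stud_1 (a point): One of the four upright wheel studs (12 mm thick) that rise 36 mm above the hat's top face, 50 mm from the axis, a quarter turn apart. This point is on the stud's centre line halfway up it, 18 mm above the hat's top face. A stud can be pinched from above and led round in a circle; it is round and may creep in the fingers, so take it afresh on the way.
- cone: Bystander: loose steel balancer cone 60 mm across, 44 mm tall. Origin: centre of its underside.
- socket: Bystander: loose dark wheel-nut socket 30 mm across, 78 mm tall, standing. Origin: centre of its underside.
- grease_tin: Bystander: loose round grease tin 68 mm across, 55 mm tall. Origin: centre of its underside.
- weight_box: Bystander: loose open cardboard box 75 x 105 mm, 40 mm tall, with balance weights. Origin: centre of its underside.
Not all that is in view belongs to the job. What is shaped like the mirror but blue or orange is not meant.

How it is judged:
By the outcome, as a careful person would: the job done as asked, in the order asked, and still so for the second after the job is handed in, with the robot touching nothing.
It also fails if it takes over 69 s, if anything falls off the work surface, if the arm or the gripper's body presses on something with over 40 N, if the wrist force passes 120 N, or if a joint passes its speed limit or range.

## Working session

There is one attempt and no reset: what is moved stays moved. The work goes in short steps, Python scripts to look and compute and a tool call to move; the robot and the scene stay as the last step left them, time stands still between calls to the robot, and variables do not carry over. Pictures are saved under pics/ and viewed, at most 10 in all, crops included, and the job is handed in when it is done.

Besides the shell and the picture viewer there is one more tool, called after "Call:" by a JSON object that holds its "api" and its "payload", one argument or row to a line. jog_arm: Moves the arm, as the interface text tells. Shift numbers are shares of 120 mm and turn numbers shares of 180 degrees, none past 1 either way. Its arguments: {"type":"object","properties":{"slide":{"type":"array"},"rot":{"type":"array"},"jaw":{"type":"array"},"force":{"type":"number"}},"required":["slide","rot","jaw"]}

```bash
mkdir -p pics; ls
python3 - <<'E'
from cell import *
import cv2,numpy as np
o=get_obs();print(o)
for n in("top","side"):
    c=read_camera(n);cv2.imwrite(f"pics/{n}0.png",c["img"]);print(n,c["fx"],c["fy"],c["cx"],c["cy"],c["pose"].round(4).tolist() if hasattr(c["pose"],'round') else c["pose"])
E
```

```text
pics
{'time': 0.0, 'qpos': array([-6.64062787e+01,  1.38334392e+01,  2.14363954e-01,  7.64996434e+01,
        1.40606514e-03,  9.00000703e+01]), 'qd': array([-0.04772127, -0.01789595,  0.01713349, -0.02445381, -0.11099075,
       -0.08979896]), 'effort': array([-1.59419356e-03, -3.72320652e+01,  2.52406311e+01,  1.70013722e-02,
        4.36813423e-06, -3.19273397e-06]), 'ee_pos': array([ 0.199886  , -0.45763907,  0.23040644]), 'eef_rot': array([[ 9.16407107e-01,  4.00246628e-01, -8.06837748e-04],
       [ 4.00247440e-01, -9.16405120e-01,  1.90864348e-03],
       [ 2.45378716e-05, -2.07202919e-03, -9.99997853e-01]]), 'ft_force': array([-0.46965996, -0.72980802, -0.49324868]), 'wrist_torque': array([-0.00164444,  0.00632108,  0.0439416 ]), 'finger_force': 0.0, 'finger_gap': 0.08531900032052504}
top 549.462602108499 549.462602108499 315.3963506916996 244.5294646669686 [[-0.0304, -0.9737, 0.226, 0.3327], [-0.9995, 0.0285, -0.0116, -0.0886], [0.0049, -0.2262, -0.9741, 1.1797], [0.0, 0.0, 0.0, 1.0]]
side 476.998474576198 476.998474576198 325.10998367000644 250.0416654057336 [[-0.8233, -0.435, 0.3646, 0.182], [-0.5675, 0.6392, -0.519, 0.4504], [-0.0073, -0.6342, -0.7731, 0.919], [0.0, 0.0, 0.0, 1.0]]
```

View pics/top0.png

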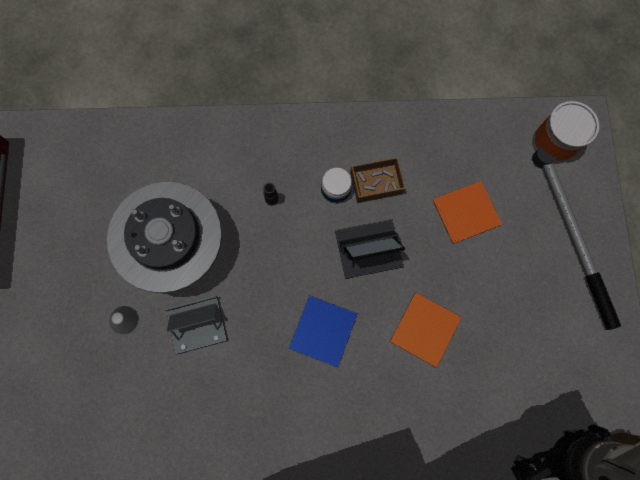

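View pics/side0.png

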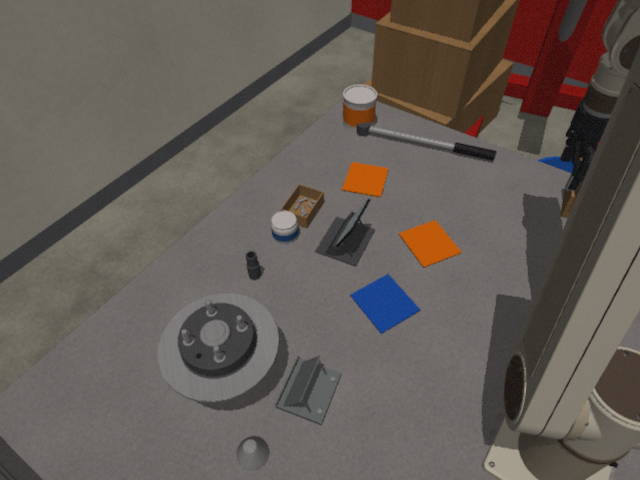

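The top view shows one candidate mirror standing in the dark pocket at (374,246). The flat blue one at (323,331) and the orange ones at (467,211) and (425,329) are decoys. The rest is at (197,325), the hub at (160,232) and the cone at (123,319). I'll confirm with an enlarged crop.

Run:
```python
import cv2,numpy as np
t=cv2.imread("pics/top0.png");s=cv2.imread("pics/side0.png")
f=lambda i,x,y,w,h:cv2.convertScaleAbs(cv2.resize(i[y:y+h,x:x+w],(400,300),interpolation=cv2.INTER_CUBIC),alpha=1.8)
cv2.imwrite("pics/crop.png",np.vstack([np.hstack([f(t,330,210,80,60+12)if 0 else f(t,326,212,92,69),f(t,150,285,92,69)]),np.hstack([f(s,305,195,92,69),f(s,264,350,92,69)])]))
```

```text
(no output)
```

View pics/crop.png

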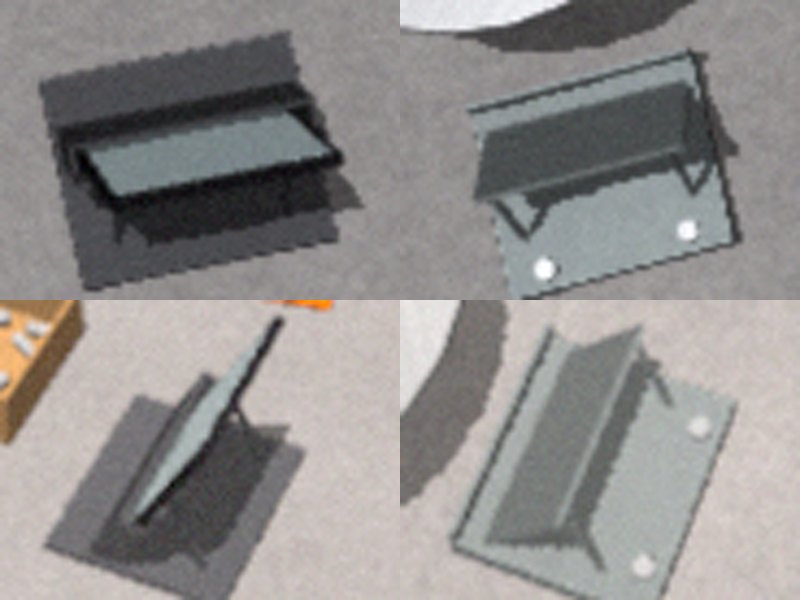

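The crop confirms it. The grey glass mirror is in the dark pocket with its glass facing away from the robot, its top edge at top-view (353,258)–(404,248). The rest also leans towards the robot, with its foot line at about (171,315)–(217,304).

```bash
cat > h.py <<'E'
from cell import *
import numpy as np, cv2
from scipy.spatial.transform import Rotation as R
C={"top":(549.4626,315.396,244.529,np.array([[-0.0304,-0.9737,0.226,0.3327],[-0.9995,0.0285,-0.0116,-0.0886],[0.0049,-0.2262,-0.9741,1.1797]])),
"side":(476.9985,325.11,250.0417,np.array([[-0.8233,-0.435,0.3646,0.182],[-0.5675,0.6392,-0.519,0.4504],[-0.0073,-0.6342,-0.7731,0.919]]))}
def ray(c,u,v):
    f,cx,cy,P=C[c] if isinstance(c,str) else (c["fx"],c["cx"],c["cy"],np.array(c["pose"])[:3])
    return P[:,3],P[:,:3]@np.array([(u-cx)/f,(v-cy)/f,1])
def pl(c,u,v,z):
    o,d=ray(c,u,v);return (o+d*(z-o[2])/d[2])
def pix(c,p):
    f,cx,cy,P=C[c] if isinstance(c,str) else (c["fx"],c["cx"],c["cy"],np.array(c["pose"])[:3])
    q=P[:,:3].T@(np.array(p)-P[:,3]);return np.array([cx+f*q[0]/q[2],cy+f*q[1]/q[2]])
def go(pos,rot):
    "slide & rot fractions from the present measured pose"
    o=get_obs();M=np.array(o["eef_rot"])
    print("slide",(M.T@(np.array(pos)-o["ee_pos"])/.12).round(4),"rot",(R.from_matrix(M.T@rot).as_rotvec()/np.pi).round(4))
E
python3 - <<'E'
from h import *
k=92/400
T=lambda x,y:(326+x*k,212+y*k); Rr=lambda x,y:(150+(x-400)*k,285+y*k)
S=lambda x,y:(305+x*k,195+(y-300)*k); SR=lambda x,y:(264+(x-400)*k,350+(y-300)*k)
def show(n,a,b):
    d=b-a; print(n,a.round(4),b.round(4),"mid",((a+b)/2).round(4),"len",np.linalg.norm(d).round(4),"ang of dir",np.degrees(np.arctan2(d[1],d[0])).round(1))
zt=.006+.12*np.cos(np.radians(25))
show("mtop",pl("top",*T(118,204),zt-.003),pl("top",*T(342,158),zt-.003))
show("pock front",pl("top",*T(40,82),.004),pl("top",*T(290,32),.004))
show("pock back",pl("top",*T(85,290),.004),pl("top",*T(338,240),.004))
show("lip",pl("top",*Rr(468,108),.024),pl("top",*Rr(692,52),.024))
show("lip side",pl("side",*SR(453,543),.024),pl("side",*SR(550,328),.024))
show("bstop top",pl("top",*Rr(474,200),.066),pl("top",*Rr(690,150),.066))
show("foot",pl("top",*Rr(490,131),.012),pl("top",*Rr(688,84),.012))
show("foot side",pl("side",*SR(489,543),.012),pl("side",*SR(577,349),.012))
show("rest back",pl("top",*Rr(525,298),.006),pl("top",*Rr(740,240),.006))
show("mtop side far",pl("side",*S(280,320),zt),pl("side",*S(280,320),zt))
print("hub top",pl("top",159,231,.1405),"side",pl("side",215,334,.1405))
for u,v in((139,215),(176,210),(180,244),(142,250)):print("stud",pl("top",u,v,.165))
for n,p in(("cone",pl("top",122,320,.02)),("socket",pl("top",270,187,.078)),("tin",pl("top",337,182,.055)),("box",pl("top",378,180,.04))):print(n,p)
E
```

```text
mtop [ 0.549  -0.1753  0.1118] [ 0.5675 -0.279   0.1118] mid [ 0.5582 -0.2271  0.1118] len 0.1053 ang of dir -79.9
pock front [ 0.6352 -0.1473  0.004 ] [ 0.6578 -0.276   0.004 ] mid [ 0.6465 -0.2117  0.004 ] len 0.1307 ang of dir -80.0
pock back [ 0.5276 -0.1656  0.004 ] [ 0.5492 -0.2933  0.004 ] mid [ 0.5384 -0.2295  0.004 ] len 0.1296 ang of dir -80.4
lip [0.4694 0.216  0.024 ] [0.4933 0.1083 0.024 ] mid [0.4814 0.1622 0.024 ] len 0.1103 ang of dir -77.5
lip side [0.4624 0.2202 0.024 ] [0.4889 0.1129 0.024 ] mid [0.4757 0.1665 0.024 ] len 0.1106 ang of dir -76.1
bstop top [0.4219 0.2009 0.066 ] [0.4419 0.1016 0.066 ] mid [0.4319 0.1513 0.066 ] len 0.1012 ang of dir -78.6
foot [0.4593 0.2082 0.012 ] [0.4793 0.1122 0.012 ] mid [0.4693 0.1602 0.012 ] len 0.0981 ang of dir -78.2
foot side [0.4529 0.208  0.012 ] [0.4759 0.1099 0.012 ] mid [0.4644 0.1589 0.012 ] len 0.1008 ang of dir -76.8
rest back [0.3792 0.1905 0.006 ] [0.4036 0.0873 0.006 ] mid [0.3914 0.1389 0.006 ] len 0.1061 ang of dir -76.7
mtop side far [ 0.5623 -0.2771  0.1148] [ 0.5623 -0.2771  0.1148] mid [ 0.5623 -0.2771  0.1148] len 0.0 ang of dir 0.0
hub top [0.60979949 0.20303105 0.1405    ] side [0.60348399 0.20752444 0.1405    ]
stud [0.63609122 0.23548916 0.165     ]
stud [0.64403827 0.16496439 0.165     ]
stud [0.57665148 0.15559728 0.165     ]
stud [0.56709958 0.22694402 0.165     ]
cone [0.45128308 0.30773383 0.02      ]
socket [ 0.71559634 -0.00981699  0.078     ]
tin [ 0.73079801 -0.15282251  0.055     ]
box [ 0.73814933 -0.24364496  0.04      ]
```

Run:
```python
from h import *
c=read_camera("wrist");o=get_obs();P=np.array(c["pose"]);M=np.array(o["eef_rot"])
print(c["fx"],c["cx"],c["cy"]);print("cam in tool",(M.T@(P[:3,3]-o["ee_pos"])).round(4));print((M.T@P[:3,:3]).round(3))
# view pose over rest: yaw 102 deg tool x, pointing down
a=np.radians(102.7);x=np.array([np.cos(a),np.sin(a),0]);z=np.array([0,0,-1.]);V=np.stack([x,np.cross(z,x),z],1)
go([.45,.16,.29],V)
```

```text
388.4036310322013 316.51489329026083 243.74025144618133
cam in tool [ 0.0769 -0.0002 -0.1409]
[[ 0.001 -0.955 -0.297]
 [ 1.     0.001 -0.001]
 [ 0.001 -0.297  0.955]]
slide [ 3.9702 -3.8841 -0.4885] rot [-4.000e-04 -4.000e-04 -4.395e-01]
```

```bash
cat >> h.py <<'E'
def plan(pos,rot,n,start=None):
    "split a move in n equal calls; prints slide/rot for each"
    if start is None:
        o=get_obs();p0,M0=np.array(o["ee_pos"]),np.array(o["eef_rot"])
    else:p0,M0=start
    p1=np.array(pos,float);rv=R.from_matrix(M0.T@rot).as_rotvec()
    M=M0;p=p0
    for i in range(1,n+1):
        q=p0+(p1-p0)*i/n;N=M0@R.from_rotvec(rv*i/n).as_matrix()
        print("slide",(M.T@(q-p)/.12).round(3).tolist(),"rot",(R.from_matrix(M.T@N).as_rotvec()/np.pi).round(4).tolist())
        p,M=q,N
    return p,M
def orient(yaw,tilt):
    "tool x at yaw (deg), tool z = minus mirror z, leaning back by tilt; yaw=mirror back angle-90+180"
    b=np.radians(yaw+90);t=np.radians(tilt)
    B=np.array([np.cos(b),np.sin(b),0]);U=np.array([0,0,1.])
    zm=np.sin(t)*B+np.cos(t)*U;xm=np.cos(t)*B-np.sin(t)*U
    z=-zm;y=-xm;return np.stack([np.cross(y,z),y,z],1)
E
python3 - <<'E'
from h import *
V=orient(102.7,0);print(V.round(3))
plan([.455,.16,.2],V,5)
E
```

```text
[[-0.22   0.976 -0.   ]
 [ 0.976  0.22  -0.   ]
 [ 0.    -0.    -1.   ]]
slide [0.802, -0.773, 0.052] rot [-0.0001, -0.0001, -0.0879]
slide [0.982, -0.525, 0.052] rot [-0.0001, -0.0001, -0.0879]
slide [1.088, -0.238, 0.052] rot [-0.0001, -0.0001, -0.0879]
slide [1.112, 0.068, 0.051] rot [-0.0001, -0.0001, -0.0879]
slide [1.051, 0.368, 0.051] rot [-0.0001, -0.0001, -0.0879]
```

Call:
{"api": "jog_arm", "payload": {
  "slide": [
    [0.8,-0.77,0.05],
    [0.8,-0.77,0.05],
    [0.8,-0.77,0.05]
  ],
  "rot": [
    [0,0,-0.088],
    [0,0,-0.088],
    [0,0,-0.088]
  ],
  "jaw": [0,0,0]
}}

```text
time: 0.45
ee_pos: [0.2511, -0.3325, 0.2246]
eef_rot: [[0.771, 0.637, -0.001], [0.637, -0.771, 0.002], [0.001, -0.002, -1.0]]
ft_force: [1.1, -0.5, 0.8]
finger_gap: 0.0855
finger_force: 0.0
```

Call:
{"api": "jog_arm", "payload": {
  "slide": [
    [0.98,-0.52,0.05],
    [0.98,-0.52,0.05],
    [0.98,-0.52,0.05]
  ],
  "rot": [
    [0,0,-0.088],
    [0,0,-0.088],
    [0,0,-0.088]
  ],
  "jaw": [0,0,0]
}}

```text
time: 0.75
ee_pos: [0.3024, -0.2096, 0.219]
eef_rot: [[0.567, 0.824, -0.0], [0.824, -0.567, 0.001], [0.001, -0.001, -1.0]]
ft_force: [0.6, 0.2, -0.3]
finger_gap: 0.0854
finger_force: 0.0
```

Call:
{"api": "jog_arm", "payload": {
  "slide": [
    [1,-0.24,0.05],
    [1,-0.24,0.05],
    [1,-0.24,0.05]
  ],
  "rot": [
    [0,0,-0.088],
    [0,0,-0.088],
    [0,0,-0.088]
  ],
  "jaw": [0,0,0]
}}

```text
time: 1.05
ee_pos: [0.3473, -0.0942, 0.2131]
eef_rot: [[0.318, 0.948, 0.0], [0.948, -0.318, 0.001], [0.001, -0.0, -1.0]]
ft_force: [0.9, 0.7, -0.3]
finger_gap: 0.0856
finger_force: 0.0
```

Call:
{"api": "jog_arm", "payload": {
  "slide": [
    [1,0.07,0.05],
    [1,0.07,0.05],
    [1,0.07,0.05]
  ],
  "rot": [
    [0,0,-0.088],
    [0,0,-0.088],
    [0,0,-0.088]
  ],
  "jaw": [0,0,0]
}}

```text
time: 1.35
ee_pos: [0.3947, 0.0169, 0.207]
eef_rot: [[0.047, 0.999, 0.0], [0.999, -0.047, 0.001], [0.001, 0.0, -1.0]]
ft_force: [-0.3, -0.6, -0.1]
finger_gap: 0.0856
finger_force: 0.0
```

Call:
{"api": "jog_arm", "payload": {
  "slide": [
    [1,0.37,0.05],
    [1,0.37,0.05],
    [1,0.37,0.05]
  ],
  "rot": [
    [0,0,-0.088],
    [0,0,-0.088],
    [0,0,-0.088]
  ],
  "jaw": [0,0,0]
}}

```text
time: 1.65
ee_pos: [0.4453, 0.1342, 0.2009]
eef_rot: [[-0.226, 0.974, 0.0], [0.974, 0.226, 0.001], [0.001, 0.0, -1.0]]
ft_force: [0.5, -0.8, -0.5]
finger_gap: 0.0855
finger_force: 0.0
```

Call:
{"api": "jog_arm", "payload": {
  "slide": [
    [0.25,0.1,0],
    [0.25,0.1,0],
    [0.25,0.1,0],
    [0.25,0.1,0]
  ],
  "rot": [
    [0,0,0],
    [0,0,0],
    [0,0,0],
    [0,0,0]
  ],
  "jaw": [0,0,0,0]
}}

```text
time: 2.05
ee_pos: [0.4491, 0.1623, 0.201]
eef_rot: [[-0.221, 0.975, -0.001], [0.975, 0.221, -0.001], [-0.0, -0.001, -1.0]]
ft_force: [-0.3, 0.5, 0.1]
finger_gap: 0.0853
finger_force: 0.0
```

Run:
```python
from h import *
import pickle
c=read_camera("wrist");pickle.dump(c,open("rest.pkl","wb"))
print(get_obs()["ee_pos"],get_obs()["time"],pix(c,[.467,.16,.012]))
cv2.imwrite("pics/rest.png",cv2.convertScaleAbs(c["img"],alpha=1.8))
```

```text
[0.4492375  0.16211111 0.20124286] 2.1 [335.03279387 221.71179235]
```

View pics/rest.png

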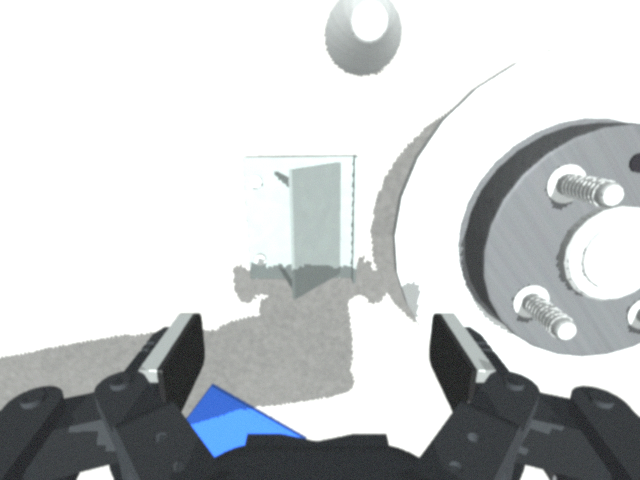

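The wrist view shows the rest square to the image. Its foot line is at about column 341, rows 163–278, the lip is at column 354, and the backstop's top edge is at column 293, rows 170–297. I'll refine these edges with intensity profiles.

Run:
```python
from h import *
import pickle
c=pickle.load(open("rest.pkl","rb"));g=cv2.cvtColor(c["img"],cv2.COLOR_BGR2GRAY)
for r in(185,210,235):print(r,g[r-2:r+3,286:364].mean(0).astype(int).tolist())
for k in(315,330,346):print(k,g[150:176,k-1:k+2].mean(1).astype(int).tolist(),g[266:300,k-1:k+2].mean(1).astype(int).tolist())
```

```text
185 [115, 105, 110, 120, 125, 122, 114, 109, 106, 106, 106, 106, 106, 107, 108, 107, 108, 108, 106, 106, 106, 106, 106, 107, 107, 106, 106, 107, 107, 106, 107, 106, 107, 106, 106, 106, 106, 106, 106, 107, 107, 106, 107, 106, 107, 107, 106, 106, 106, 106, 106, 105, 106, 112, 123, 139, 146, 147, 148, 147, 147, 147, 147, 146, 143, 132, 108, 92, 112, 137, 148, 151, 153, 152, 150, 148, 148, 149]
210 [146, 145, 145, 140, 132, 128, 122, 113, 108, 106, 106, 106, 107, 106, 106, 106, 106, 107, 106, 107, 107, 107, 108, 108, 108, 108, 108, 107, 108, 107, 107, 107, 108, 108, 108, 107, 106, 105, 105, 106, 105, 106, 105, 106, 107, 107, 107, 107, 107, 107, 106, 106, 107, 113, 125, 141, 146, 146, 147, 146, 145, 146, 146, 147, 145, 136, 113, 107, 132, 147, 150, 153, 155, 155, 154, 153, 154, 155]
235 [148, 148, 147, 144, 138, 131, 126, 119, 111, 107, 106, 106, 106, 107, 108, 108, 108, 107, 107, 107, 106, 106, 106, 106, 107, 106, 107, 106, 107, 107, 107, 107, 106, 106, 107, 107, 107, 108, 108, 108, 108, 109, 108, 108, 108, 108, 107, 107, 107, 107, 107, 107, 107, 113, 126, 139, 143, 144, 144, 145, 145, 1
[... 199 characters left out ...]
07, 106, 106, 106] [79, 74, 73, 74, 74, 74, 74, 73, 74, 74, 73, 74, 73, 74, 74, 73, 75, 74, 73, 75, 78, 84, 91, 95, 96, 95, 95, 95, 95, 96, 96, 95, 95, 93]
330 [154, 153, 153, 151, 143, 127, 128, 141, 148, 150, 151, 149, 141, 124, 110, 107, 108, 108, 107, 108, 107, 108, 107, 107, 107, 107] [86, 79, 75, 74, 73, 75, 74, 74, 75, 74, 75, 77, 81, 89, 94, 97, 99, 98, 97, 96, 96, 97, 97, 97, 97, 96, 97, 97, 96, 96, 96, 97, 96, 95]
346 [156, 155, 155, 151, 141, 125, 129, 142, 148, 149, 149, 149, 149, 150, 150, 151, 151, 150, 150, 151, 150, 150, 149, 149, 148, 149] [101, 90, 86, 87, 87, 87, 87, 86, 86, 87, 86, 89, 92, 97, 96, 95, 96, 96, 96, 98, 97, 97, 96, 96, 96, 95, 96, 96, 96, 97, 98, 97, 97, 98]
```

Run:
```python
from h import *
import pickle
c=pickle.load(open("rest.pkl","rb"))
a=pl(c,340.4,161.3,.012);b=pl(c,340.2,273.2,.012);d=a-b
yaw=np.degrees(np.arctan2(d[1],d[0]));foot=(a+b)/2;print(a,b,"len",np.linalg.norm(d),"yaw",yaw,"foot",foot)
a=pl(c,292.5,185,.012+.066*np.cos(.611));print("dist top",(a-foot)[:2]@[np.cos(np.radians(yaw+90)),np.sin(np.radians(yaw+90))], .066*np.sin(.611))
print("hub from foot dist",np.hypot(*(np.array([.607,.205])-foot[:2])))
# next: viewing / pre-grasp pose at the pocket
m=np.array([.561,-.2265,.1135]);G=orient(100,25);p=m-G[:,2]*.075
print("pre",p);s=plan([.47,-.08,.25],orient(100,12),3);plan(p,G,2,s)
```

```text
[0.45915758 0.21143545 0.012     ] [0.48295509 0.11410118 0.012     ] len 0.1002012021264679 yaw 103.73887512635866 foot [0.47105634 0.16276831 0.012     ]
dist top 0.03714915872155842 0.03786333022216883
hub from foot dist 0.14235236174402713
pre [ 0.52978517 -0.23200402  0.18147308]
slide [-0.669, -0.092, -0.135] rot [-0.0223, -0.0005, 0.005]
slide [-0.67, -0.072, -0.14] rot [-0.0223, -0.0005, 0.005]
slide [-0.671, -0.051, -0.143] rot [-0.0223, -0.0005, 0.005]
slide [-0.667, 0.073, 0.307] rot [-0.0361, -0.0, 0.0]
slide [-0.667, 0.038, 0.314] rot [-0.0361, -0.0, 0.0]
```

Call:
{"api": "jog_arm", "payload": {
  "slide": [
    [-0.67,-0.09,-0.135],
    [-0.67,-0.09,-0.135],
    [-0.67,-0.09,-0.135]
  ],
  "rot": [
    [-0.022,0,0.005],
    [-0.022,0,0.005],
    [-0.022,0,0.005]
  ],
  "jaw": [0,0,0]
}}

```text
time: 2.4
ee_pos: [0.4568, 0.0785, 0.2187]
eef_rot: [[-0.2, 0.977, 0.07], [0.98, 0.199, 0.014], [-0.001, 0.071, -0.997]]
ft_force: [1.0, -0.3, 0.0]
finger_gap: 0.0854
finger_force: 0.0
```

Call:
{"api": "jog_arm", "payload": {
  "slide": [
    [-0.67,-0.07,-0.14],
    [-0.67,-0.07,-0.14],
    [-0.67,-0.07,-0.14]
  ],
  "rot": [
    [-0.022,0,0.005],
    [-0.022,0,0.005],
    [-0.022,0,0.005]
  ],
  "jaw": [0,0,0]
}}

```text
time: 2.7
ee_pos: [0.4643, -0.0014, 0.2348]
eef_rot: [[-0.185, 0.973, 0.138], [0.983, 0.183, 0.027], [0.001, 0.14, -0.99]]
ft_force: [-0.4, 0.6, 0.6]
finger_gap: 0.0856
finger_force: 0.0
```

Call:
{"api": "jog_arm", "payload": {
  "slide": [
    [-0.67,-0.05,-0.14],
    [-0.67,-0.05,-0.14],
    [-0.67,-0.05,-0.14]
  ],
  "rot": [
    [-0.022,0,0.005],
    [-0.022,0,0.005],
    [-0.022,0,0.005]
  ],
  "jaw": [0,0,0]
}}

```text
time: 3.0
ee_pos: [0.4719, -0.0813, 0.2502]
eef_rot: [[-0.171, 0.964, 0.204], [0.985, 0.166, 0.039], [0.004, 0.208, -0.978]]
ft_force: [-0.5, 0.4, 0.7]
finger_gap: 0.0852
finger_force: 0.0
```

Call:
{"api": "jog_arm", "payload": {
  "slide": [
    [-0.67,0.07,0.307],
    [-0.67,0.07,0.307],
    [-0.67,0.07,0.307]
  ],
  "rot": [
    [-0.036,0,0],
    [-0.036,0,0],
    [-0.036,0,0]
  ],
  "jaw": [0.3,0.3,0.3]
}}

```text
time: 3.3
ee_pos: [0.4999, -0.1563, 0.2112]
eef_rot: [[-0.172, 0.937, 0.305], [0.985, 0.161, 0.061], [0.008, 0.311, -0.95]]
ft_force: [0.1, 1.0, 0.1]
finger_gap: 0.0596
finger_force: 0.0
```

Call:
{"api": "jog_arm", "payload": {
  "slide": [
    [-0.67,0.04,0.314],
    [-0.67,0.04,0.314],
    [-0.67,0.04,0.314],
    [-0.67,0.04,0.314]
  ],
  "rot": [
    [-0.036,0,0],
    [-0.036,0,0],
    [-0.036,0,0],
    [-0.036,0,0]
  ],
  "jaw": [0.3,0.3,0.3,0.3]
}}

```text
time: 3.7
ee_pos: [0.5314, -0.2303, 0.1793]
eef_rot: [[-0.176, 0.894, 0.411], [0.984, 0.156, 0.08], [0.007, 0.419, -0.908]]
ft_force: [-0.1, 0.1, -0.7]
finger_gap: 0.0598
finger_force: 0.0
```

Run:
```python
from h import *
import pickle
c=read_camera("wrist");pickle.dump(c,open("m.pkl","wb"));o=get_obs()
print(o["ee_pos"],o["eef_rot"].round(3).tolist(),o["time"],o["finger_gap"],pix(c,[.561,-.2265,.1135]))
cv2.imwrite("pics/m.png",cv2.convertScaleAbs(c["img"],alpha=1.4))
```

```text
[ 0.53159838 -0.2299405   0.18015248] [[-0.177, 0.894, 0.412], [0.984, 0.158, 0.08], [0.006, 0.42, -0.908]] 3.75 0.060195532752123485 [315.52909973 263.62275514]
```

View pics/m.png

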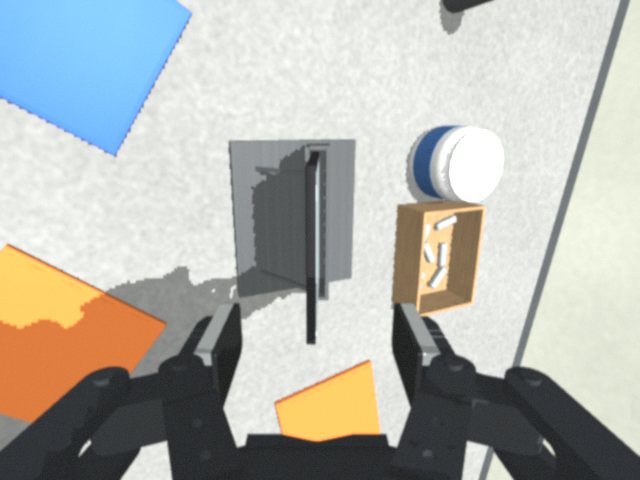

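The wrist view shows the mirror edge-on between the fingers. Its top edge runs from about (314,152) to (311,343), centred about 4 px left of the tool axis.

Run:
```python
from h import *
import pickle
c=pickle.load(open("m.pkl","rb"));g=cv2.cvtColor(c["img"],cv2.COLOR_BGR2GRAY)
for r in(170,200,250,300,335):print(r,g[r-1:r+2,298:336].mean(0).astype(int).tolist())
for k in(311,313):print(g[142:166,k].tolist(),g[334:352,k].tolist())
```

```text
170 [59, 59, 58, 59, 58, 59, 54, 47, 40, 43, 48, 48, 50, 50, 51, 53, 52, 66, 99, 128, 128, 101, 75, 64, 64, 66, 68, 73, 85, 98, 101, 103, 102, 105, 104, 103, 104, 103]
200 [62, 61, 62, 61, 61, 61, 57, 49, 43, 46, 46, 47, 50, 51, 51, 52, 66, 113, 156, 155, 134, 101, 73, 65, 63, 65, 65, 72, 90, 99, 101, 101, 103, 104, 103, 104, 103, 102]
250 [62, 62, 61, 64, 62, 61, 59, 51, 45, 43, 46, 46, 47, 48, 48, 49, 59, 103, 142, 147, 132, 100, 72, 63, 63, 64, 69, 79, 93, 100, 101, 104, 106, 104, 103, 102, 104, 103]
300 [160, 163, 164, 164, 163, 164, 161, 143, 98, 50, 33, 31, 31, 32, 32, 30, 38, 69, 109, 133, 138, 138, 136, 137, 137, 136, 136, 135, 135, 142, 152, 161, 165, 165, 165, 165, 164, 163]
335 [173, 170, 169, 167, 166, 165, 164, 147, 104, 56, 34, 31, 30, 32, 30, 32, 54, 109, 157, 169, 164, 163, 163, 166, 167, 167, 167, 167, 168, 169, 170, 171, 169, 170, 169, 170, 169, 169]
[98, 86, 76, 83, 96, 101, 101, 91, 75, 58, 52, 45, 43, 37, 37, 30, 26, 25, 26, 27, 28, 31, 35, 39] [33, 32, 33, 29, 27, 32, 30, 35, 44, 71, 109, 143, 158, 163, 164, 167, 169, 168]
[97, 87, 76, 82, 95, 101, 99, 90, 73, 53, 36, 30, 28, 27, 28, 29, 30, 28, 31, 26, 29, 28, 32, 40] [36, 31, 29, 30, 34, 37, 42, 44, 49, 68, 109, 143, 158, 164, 166, 166, 166, 166]
```

Run:
```python
from h import *
import pickle
c=pickle.load(open("m.pkl","rb"));o=get_obs()
for z in(.108,.1135,.119):
    a=pl(c,309.9,151.5,z);b=pl(c,310.6,343.7,z);d=a-b
    print(z,((a+b)/2).round(4),"len",np.linalg.norm(d).round(4),"yaw",np.degrees(np.arctan2(d[1],d[0])).round(2))
    m=(a+b)/2; M=o["eef_rot"]; print("top in tool mm",(M.T@(m-o["ee_pos"])*1000).round(1))
```

```text
0.108 [ 0.5594 -0.2228  0.108 ] len 0.1192 yaw 99.86
top in tool mm [ 1.6 -4.3 77.5]
0.1135 [ 0.5567 -0.2213  0.1135] len 0.1159 yaw 99.86
top in tool mm [ 3.7 -4.2 71.5]
0.119 [ 0.554  -0.2197  0.119 ] len 0.1126 yaw 99.86
top in tool mm [ 5.7 -4.1 65.5]
```

Call:
{"api": "jog_arm", "payload": {
  "slide": [
    [0.01,-0.035,0.2],
    [0.01,-0.035,0.4],
    [0.01,-0.035,0.6],
    [0.01,-0.035,0.75],
    [0.01,-0.035,0.85],
    [0.01,-0.035,0.88],
    [0.01,-0.035,0.88]
  ],
  "rot": [
    [0,0,0],
    [0,0,0],
    [0,0,0],
    [0,0,0],
    [0,0,0],
    [0,0,0],
    [0,0,0]
  ],
  "jaw": [0.3,0.3,0.3,0.3,0.3,0.3,0.3]
}}

```text
time: 4.45
ee_pos: [0.5712, -0.2217, 0.0828]
eef_rot: [[-0.177, 0.893, 0.413], [0.984, 0.158, 0.079], [0.005, 0.42, -0.907]]
ft_force: [-0.4, -0.3, 0.4]
finger_gap: 0.0598
finger_force: 0.0
```

Call:
{"api": "jog_arm", "payload": {
  "slide": [
    [0,0,0],
    [0,0,0],
    [0,0,0],
    [0,0,0],
    [0,0,0],
    [0,0,0],
    [0,0,0],
    [0,0,0]
  ],
  "rot": [
    [0,0,0],
    [0,0,0],
    [0,0,0],
    [0,0,0],
    [0,0,0],
    [0,0,0],
    [0,0,0],
    [0,0,0]
  ],
  "jaw": [0.6,0.8,0.9,1,1,1,1,1],
  "force": 40
}}

```text
time: 5.25
ee_pos: [0.572, -0.2229, 0.0836]
eef_rot: [[-0.176, 0.893, 0.415], [0.984, 0.158, 0.077], [0.004, 0.422, -0.906]]
ft_force: [-0.0, 0.2, 6.0]
finger_gap: 0.0053
finger_force: 40.1
```

Call:
{"api": "jog_arm", "payload": {
  "slide": [
    [0,0,-0.1],
    [0,0,-0.25],
    [0,0,-0.4],
    [0,0,-0.55],
    [0,0,-0.7],
    [0,0,-0.85],
    [0,0,-0.95],
    [0,0,-0.95]
  ],
  "rot": [
    [0,0,0],
    [0,0,0],
    [0,0,0],
    [0,0,0],
    [0,0,0],
    [0,0,0],
    [0,0,0],
    [0,0,0]
  ],
  "jaw": [1,1,1,1,1,1,1,1]
}}

```text
time: 6.05
ee_pos: [0.5233, -0.2319, 0.1866]
eef_rot: [[-0.175, 0.894, 0.413], [0.985, 0.157, 0.077], [0.004, 0.42, -0.908]]
ft_force: [0.3, -0.3, -1.3]
finger_gap: 0.0056
finger_force: 40.1
```

Run:
```python
from h import *
import pickle
o=get_obs();M=o["eef_rot"];c=read_camera("wrist");pickle.dump(c,open("m2.pkl","wb"));print(o["time"],o["ee_pos"],o["ft_force"],o["finger_gap"])
i=cv2.convertScaleAbs(c["img"],alpha=1.4);cv2.imwrite("pics/m2.png",i)
# target: mirror lower edge centre (mid thickness) over rest, tilt 35; mirror origin in tool: 85 mm along z
foot=np.array([.4711,.1628,.012]);yaw=103.6;G=orient(yaw,35);B=-G[:,1] # x_m
zm=-G[:,2];fwd=-np.array([np.cos(np.radians(yaw+90)),np.sin(np.radians(yaw+90)),0])
org=foot+fwd*.0025+np.array([0,0,.0017])
tcp=org+zm*.085; hi=tcp+zm*.03+np.array([0,0,.05])-B*.003
print("tcp final",tcp,"hi",hi)
s=plan([.50,-.05,.24],orient(101.5,29),2);plan(hi,G,3,s)
```

```text
6.05 [ 0.52334567 -0.23190073  0.18656044] [ 0.31191981 -0.3438558  -1.28779815] 0.005585279970584866
tcp final [0.42614292 0.15192374 0.08332792] hi [0.41180665 0.14845543 0.15962321]
slide [0.763, 0.127, -0.187] rot [-0.0117, 0.0011, -0.0039]
slide [0.762, 0.143, -0.179] rot [-0.0117, 0.0011, -0.0039]
slide [0.589, -0.222, 0.132] rot [-0.0111, 0.0021, -0.0033]
slide [0.59, -0.221, 0.128] rot [-0.0111, 0.0021, -0.0033]
slide [0.592, -0.219, 0.124] rot [-0.0111, 0.0021, -0.0033]
```

View pics/m2.png

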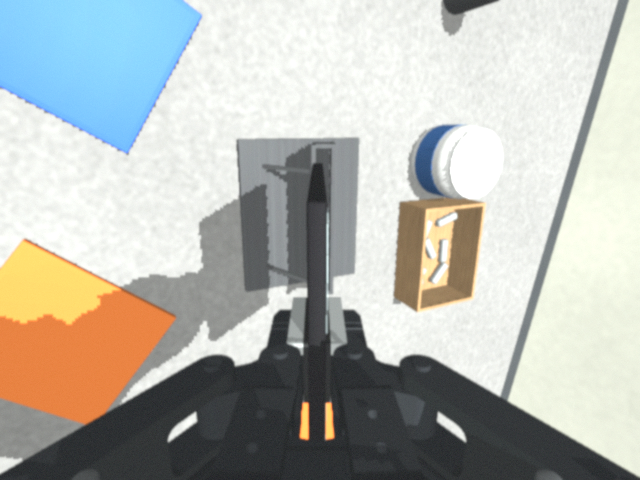

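The mirror is held and centred in the jaws. Its near top corner is at about (316,202) and the lower end of its side edge at about (316,165).

Run:
```python
from h import *
import pickle
from scipy.optimize import fsolve
c=pickle.load(open("m2.pkl","rb"));g=cv2.cvtColor(c["img"],cv2.COLOR_BGR2GRAY)
print(g[155:215,315:319].mean(1).astype(int).tolist())
for r in(180,195,210,250,290):print(r,g[r-1:r+2,300:334].mean(0).astype(int).tolist())
Pc=np.array([.0769,-.0002,-.1409]);Rc=np.array([[.001,-.955,-.297],[1,.001,-.001],[.001,-.297,.955]])
for rt in(200,202,204):
  for rb in(164,166):
    f=lambda r:Rc@np.array([0,(r-243.74)/388.4,1])
    def eq(q):
        w,zt=q
        return [Pc[0]+f(rt)[0]/f(rt)[2]*(zt-Pc[2])-w, Pc[0]+f(rb)[0]/f(rb)[2]*(zt+.12-Pc[2])-w]
    print(rt,rb,(fsolve(eq,[.055,-.035])*1000).round(1))
```

```text
[76, 76, 75, 75, 75, 75, 72, 64, 49, 35, 29, 27, 30, 28, 29, 29, 31, 30, 29, 29, 30, 29, 30, 29, 30, 30, 29, 29, 29, 31, 29, 30, 30, 28, 30, 30, 30, 29, 31, 29, 29, 30, 29, 28, 27, 29, 35, 39, 43, 47, 48, 49, 50, 49, 50, 49, 49, 50, 50, 50]
180 [65, 65, 64, 66, 64, 64, 64, 64, 63, 56, 43, 33, 27, 29, 29, 30, 30, 29, 30, 30, 29, 30, 31, 36, 49, 62, 66, 66, 68, 68, 71, 86, 99, 104]
195 [65, 65, 64, 65, 64, 63, 61, 54, 39, 28, 29, 30, 29, 28, 28, 30, 30, 29, 29, 29, 27, 31, 29, 30, 31, 38, 51, 60, 62, 60, 72, 94, 104, 105]
210 [66, 65, 65, 64, 64, 60, 49, 42, 41, 42, 46, 47, 46, 47, 49, 49, 49, 50, 50, 51, 52, 53, 52, 52, 51, 49, 60, 77, 76, 66, 76, 94, 103, 106]
250 [67, 66, 65, 65, 65, 62, 54, 42, 40, 41, 44, 48, 47, 48, 47, 50, 50, 50, 50, 50, 53, 53, 53, 51, 51, 65, 119, 151, 122, 80, 86, 100, 106, 107]
290 [171, 170, 170, 170, 171, 170, 152, 104, 55, 43, 46, 45, 47, 48, 49, 49, 50, 49, 52, 51, 53, 51, 51, 50, 53, 72, 111, 132, 113, 92, 99, 106, 124, 152]
200 164 [ 52.1 -11.8]
200 166 [49.4  2.5]
202 164 [ 52.8 -18.7]
202 166 [50.3 -5.7]
204 164 [ 53.5 -25. ]
204 166 [ 51. -13.]
```

Call:
{"api": "jog_arm", "payload": {
  "slide": [
    [0.15,0.025,-0.04],
    [0.35,0.06,-0.09],
    [0.55,0.09,-0.14],
    [0.76,0.127,-0.187]
  ],
  "rot": [
    [-0.003,0,-0.001],
    [-0.006,0,-0.002],
    [-0.009,0,-0.003],
    [-0.012,0.001,-0.004]
  ],
  "jaw": [1,1,1,1]
}}

```text
time: 6.5
ee_pos: [0.511, -0.1398, 0.2112]
eef_rot: [[-0.188, 0.877, 0.443], [0.982, 0.166, 0.088], [0.004, 0.451, -0.892]]
ft_force: [-0.2, 0.1, -1.3]
finger_gap: 0.0059
finger_force: 40.1
```

Call:
{"api": "jog_arm", "payload": {
  "slide": [
    [0.2,0.035,-0.045],
    [0.4,0.07,-0.09],
    [0.6,0.11,-0.14],
    [0.76,0.143,-0.18]
  ],
  "rot": [
    [-0.003,0,-0.001],
    [-0.006,0,-0.002],
    [-0.009,0,-0.003],
    [-0.012,0.001,-0.004]
  ],
  "jaw": [1,1,1,1]
}}

```text
time: 6.9
ee_pos: [0.4992, -0.0489, 0.2387]
eef_rot: [[-0.201, 0.857, 0.475], [0.98, 0.176, 0.098], [0.0, 0.485, -0.875]]
ft_force: [-0.2, -0.4, -1.2]
finger_gap: 0.0055
finger_force: 40.1
```

Call:
{"api": "jog_arm", "payload": {
  "slide": [
    [0.15,-0.055,0.03],
    [0.3,-0.11,0.065],
    [0.45,-0.165,0.1],
    [0.59,-0.222,0.13]
  ],
  "rot": [
    [-0.003,0,-0.001],
    [-0.006,0.001,-0.002],
    [-0.009,0.001,-0.003],
    [-0.011,0.002,-0.003]
  ],
  "jaw": [1,1,1,1]
}}

```text
time: 7.3
ee_pos: [0.4693, 0.0167, 0.2113]
eef_rot: [[-0.212, 0.838, 0.503], [0.977, 0.181, 0.11], [0.001, 0.514, -0.858]]
ft_force: [0.6, 0.0, -1.6]
finger_gap: 0.0056
finger_force: 40.1
```

Call:
{"api": "jog_arm", "payload": {
  "slide": [
    [0.15,-0.055,0.03],
    [0.3,-0.11,0.065],
    [0.45,-0.165,0.1],
    [0.59,-0.222,0.13]
  ],
  "rot": [
    [-0.003,0,-0.001],
    [-0.006,0.001,-0.002],
    [-0.009,0.001,-0.003],
    [-0.011,0.002,-0.003]
  ],
  "jaw": [1,1,1,1]
}}

```text
time: 7.7
ee_pos: [0.4398, 0.0825, 0.1843]
eef_rot: [[-0.223, 0.818, 0.53], [0.975, 0.187, 0.122], [0.0, 0.544, -0.839]]
ft_force: [0.2, -1.1, -1.3]
finger_gap: 0.0057
finger_force: 40.1
```

Call:
{"api": "jog_arm", "payload": {
  "slide": [
    [0.15,-0.055,0.03],
    [0.3,-0.11,0.065],
    [0.45,-0.165,0.1],
    [0.55,-0.2,0.115],
    [0.59,-0.22,0.124],
    [0.59,-0.22,0.124],
    [0.59,-0.22,0.124]
  ],
  "rot": [
    [-0.003,0,-0.001],
    [-0.006,0.001,-0.002],
    [-0.009,0.001,-0.003],
    [-0.01,0.002,-0.003],
    [-0.011,0.002,-0.003],
    [-0.011,0.002,-0.003],
    [-0.011,0.002,-0.003]
  ],
  "jaw": [1,1,1,1,1,1,1]
}}

```text
time: 8.4
ee_pos: [0.4121, 0.1476, 0.1592]
eef_rot: [[-0.233, 0.796, 0.559], [0.972, 0.191, 0.134], [-0.0, 0.574, -0.819]]
ft_force: [-0.6, -0.3, -2.0]
finger_gap: 0.0056
finger_force: 40.1
```

```bash
cat > place.py <<'E'
from h import *
foot=np.array([.4711,.1628,.012]);yaw=103.6;G=orient(yaw,35);xm=-G[:,1];zm=-G[:,2]
fwd=-np.array([np.cos(np.radians(yaw+90)),np.sin(np.radians(yaw+90)),0])
org=foot+fwd*.0025+np.array([0,0,.0017]);tcp=org+zm*.085
E
python3 - <<'E'
from place import *
o=get_obs();print(o["time"],o["ft_force"])
for up in(.03,.01,0):
    print(up);go(tcp+zm*up-xm*.0025,G)
E
```

```text
8.4 [-0.61202214 -0.33879899 -2.01864251]
0.03
slide [ 0.0078 -0.2419  0.3383] rot [ 0.0003  0.0004 -0.0004]
0.01
slide [ 0.0081 -0.2421  0.505 ] rot [ 0.0003  0.0004 -0.0004]
0
slide [ 0.0082 -0.2422  0.5883] rot [ 0.0003  0.0004 -0.0004]
```

Call:
{"api": "jog_arm", "payload": {
  "slide": [
    [0.008,-0.1,0.12],
    [0.008,-0.2,0.25],
    [0.008,-0.242,0.34],
    [0.008,-0.242,0.42],
    [0.008,-0.242,0.48],
    [0.008,-0.242,0.51],
    [0.008,-0.242,0.51]
  ],
  "rot": [
    [0,0,0],
    [0,0,0],
    [0,0,0],
    [0,0,0],
    [0,0,0],
    [0,0,0],
    [0,0,0]
  ],
  "jaw": [1,1,1,1,1,1,1]
}}

```text
time: 9.1
ee_pos: [0.4235, 0.1511, 0.0927]
eef_rot: [[-0.233, 0.796, 0.559], [0.973, 0.19, 0.134], [-0.0, 0.575, -0.818]]
ft_force: [-0.1, 0.3, -1.2]
finger_gap: 0.0055
finger_force: 40.0
```

Call:
{"api": "jog_arm", "payload": {
  "slide": [
    [0,0,0.015],
    [0,0,0.03],
    [0,0,0.04],
    [0,0,0.04]
  ],
  "rot": [
    [0,0,0],
    [0,0,0],
    [0,0,0],
    [0,0,0]
  ],
  "jaw": [1,1,1,1]
}}

```text
time: 9.5
ee_pos: [0.4257, 0.1521, 0.0889]
eef_rot: [[-0.234, 0.795, 0.559], [0.972, 0.191, 0.134], [-0.0, 0.575, -0.818]]
ft_force: [0.4, 0.4, -1.5]
finger_gap: 0.0054
finger_force: 40.0
```

Run:
```python
from place import *
o=get_obs();print(o["time"],o["ft_force"],"err mm (x,y,z tool)",(G.T@(tcp-o["ee_pos"])*1000).round(1))
c=read_camera("side");i=c["img"][330:430,250:370];cv2.imwrite("pics/p.png",cv2.convertScaleAbs(cv2.resize(i,(720,600),interpolation=cv2.INTER_CUBIC),alpha=1.5))
```

```text
9.5 [ 0.3941507   0.37988503 -1.53325341] err mm (x,y,z tool) [-0.3 -2.9  4.8]
```

View pics/p.png

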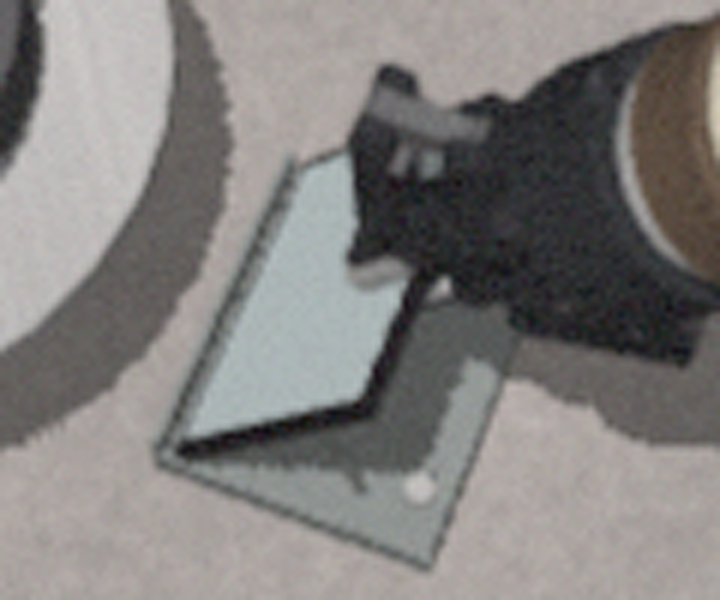

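The mirror's lower edge is just behind the lip and centred. I'll lower the last few millimetres gently.

Call:
{"api": "jog_arm", "payload": {
  "slide": [
    [0,0,0.008],
    [0,0,0.016],
    [0,0,0.024],
    [0,0,0.03],
    [0,0,0.03]
  ],
  "rot": [
    [0,0,0],
    [0,0,0],
    [0,0,0],
    [0,0,0],
    [0,0,0]
  ],
  "jaw": [1,1,1,1,1]
}}

```text
time: 10.05
ee_pos: [0.4277, 0.1525, 0.0858]
eef_rot: [[-0.233, 0.796, 0.559], [0.972, 0.191, 0.134], [-0.0, 0.575, -0.818]]
ft_force: [0.1, -0.6, -1.7]
finger_gap: 0.0051
finger_force: 40.0
```

Call:
{"api": "jog_arm", "payload": {
  "slide": [
    [0,0,0.006],
    [0,0,0.012],
    [0,0,0.012]
  ],
  "rot": [
    [0,0,0],
    [0,0,0],
    [0,0,0]
  ],
  "jaw": [1,1,1]
}}

```text
time: 10.35
ee_pos: [0.4285, 0.1527, 0.0846]
eef_rot: [[-0.234, 0.796, 0.559], [0.972, 0.191, 0.134], [-0.0, 0.575, -0.818]]
ft_force: [0.4, -0.7, -2.5]
finger_gap: 0.0058
finger_force: 40.0
```

Call:
{"api": "jog_arm", "payload": {
  "slide": [
    [0,0,0.006],
    [0,0,0.012],
    [0,0,0.012]
  ],
  "rot": [
    [0,0,0],
    [0,0,0],
    [0,0,0]
  ],
  "jaw": [1,1,1]
}}

```text
time: 10.65
ee_pos: [0.4293, 0.1529, 0.0835]
eef_rot: [[-0.233, 0.796, 0.559], [0.972, 0.191, 0.134], [-0.0, 0.575, -0.818]]
ft_force: [0.7, 0.7, -1.6]
finger_gap: 0.0056
finger_force: 40.0
```

Call:
{"api": "jog_arm", "payload": {
  "slide": [
    [0,-0.004,0],
    [0,-0.008,0],
    [0,-0.012,0],
    [0,-0.012,0]
  ],
  "rot": [
    [0,0,0],
    [0,0,0],
    [0,0,0],
    [0,0,0]
  ],
  "jaw": [1,1,1,1]
}}

```text
time: 11.05
ee_pos: [0.4283, 0.1527, 0.0829]
eef_rot: [[-0.233, 0.795, 0.559], [0.972, 0.191, 0.134], [0.0, 0.575, -0.818]]
ft_force: [0.7, 0.1, -0.5]
finger_gap: 0.0052
finger_force: 40.1
```

Call:
{"api": "jog_arm", "payload": {
  "slide": [
    [0,0,0.005],
    [0,0,0.01],
    [0,0,0.01]
  ],
  "rot": [
    [0,0,0],
    [0,0,0],
    [0,0,0]
  ],
  "jaw": [1,1,1]
}}

```text
time: 11.35
ee_pos: [0.4296, 0.1531, 0.0825]
eef_rot: [[-0.234, 0.794, 0.561], [0.972, 0.191, 0.135], [0.0, 0.577, -0.817]]
ft_force: [-2.3, -1.6, 4.4]
finger_gap: 0.0055
finger_force: 40.8
```

Call:
{"api": "jog_arm", "payload": {
  "slide": [
    [0,-0.004,0],
    [0,-0.008,0],
    [0,-0.008,0]
  ],
  "rot": [
    [0,0,0],
    [0,0,0],
    [0,0,0]
  ],
  "jaw": [1,1,1]
}}

```text
time: 11.65
ee_pos: [0.4292, 0.153, 0.0822]
eef_rot: [[-0.233, 0.794, 0.561], [0.972, 0.19, 0.135], [0.0, 0.577, -0.817]]
ft_force: [-0.4, -1.0, 5.6]
finger_gap: 0.0055
finger_force: 40.7
```

Call:
{"api": "jog_arm", "payload": {
  "slide": [
    [0,-0.004,-0.002],
    [0,-0.008,-0.004],
    [0,-0.008,-0.004]
  ],
  "rot": [
    [0,0,0],
    [0,0,0],
    [0,0,0]
  ],
  "jaw": [1,1,1]
}}

```text
time: 11.95
ee_pos: [0.4283, 0.1529, 0.0821]
eef_rot: [[-0.233, 0.794, 0.561], [0.972, 0.19, 0.135], [0.0, 0.577, -0.816]]
ft_force: [2.1, 0.1, 4.8]
finger_gap: 0.0055
finger_force: 40.4
```

Run:
```python
from place import *
o=get_obs();print("err mm",(G.T@(tcp-o["ee_pos"])*1000).round(1),"F tool",(np.array(o["eef_rot"]).T@o["ft_force"]).round(1),"torque",o["wrist_torque"],(R.from_matrix(np.array(o["eef_rot"]).T@G).as_rotvec()*57.3).round(2))
```

```text
err mm [-0.4 -1.2 -2.3] F tool [-0.4  4.5 -2.7] torque [ 0.37618934 -0.798117   -0.05116623] [ 0.27  0.04 -0.1 ]
```

Call:
{"api": "jog_arm", "payload": {
  "slide": [
    [0,0,0],
    [0,0,0],
    [0,0,0],
    [0,0,0],
    [0,0,0],
    [0,0,0],
    [0,0,0],
    [0,0,0]
  ],
  "rot": [
    [0,0,0],
    [0,0,0],
    [0,0,0],
    [0,0,0],
    [0,0,0],
    [0,0,0],
    [0,0,0],
    [0,0,0]
  ],
  "jaw": [0.92,0.9,0.88,0.85,0.8,0.75,0.7,0.7],
  "force": 20
}}

```text
time: 12.75
ee_pos: [0.427, 0.1523, 0.081]
eef_rot: [[-0.233, 0.796, 0.559], [0.972, 0.191, 0.134], [-0.0, 0.575, -0.818]]
ft_force: [0.5, 0.2, -0.4]
finger_gap: 0.0258
finger_force: 0.0
```

Run:
```python
from h import *
c=read_camera("side");i=c["img"][330:430,250:370]
a=cv2.resize(i,(400,333),interpolation=cv2.INTER_CUBIC)
w=cv2.resize(read_camera("wrist")["img"],(400,300));w=cv2.copyMakeBorder(w,0,33,0,0,cv2.BORDER_CONSTANT)
cv2.imwrite("pics/r.png",cv2.convertScaleAbs(np.hstack([a,w]),alpha=1.5))
```

```text
(no output)
```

View pics/r.png

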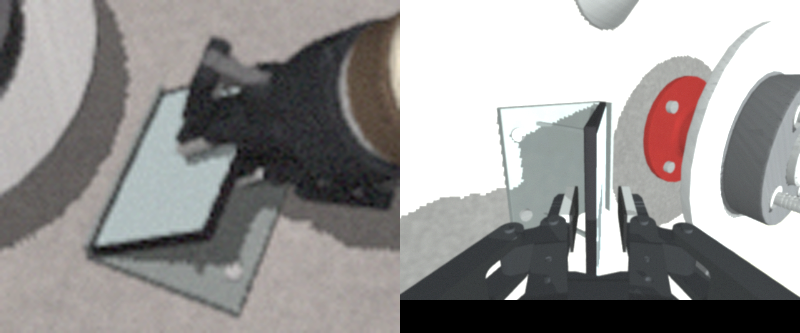

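The mirror stands released on the rest, with the fingers clear on both sides (right half: mirror at column 590, pads at 573 and 622). I'll retract and go to the hub.

Call:
{"api": "jog_arm", "payload": {
  "slide": [
    [0,0,-0.08],
    [0,0,-0.2],
    [0,0,-0.4],
    [0,0,-0.65],
    [0,0,-0.9],
    [0,0,-1],
    [0,0,-1]
  ],
  "rot": [
    [0,0,0],
    [0,0,0],
    [0,0,0],
    [0,0,0],
    [0,0,0],
    [0,0,0],
    [0,0,0]
  ],
  "jaw": [0.7,0.7,0.7,0.7,0.7,0.7,0.7]
}}

```text
time: 13.55
ee_pos: [0.3605, 0.1367, 0.1814]
eef_rot: [[-0.234, 0.793, 0.563], [0.972, 0.19, 0.136], [0.001, 0.579, -0.815]]
ft_force: [0.2, -0.0, -0.4]
finger_gap: 0.0254
finger_force: 0.0
```

Run:
```python
from h import *
o=get_obs();print(o["ee_pos"])
s=plan([.44,.17,.27],orient(103.6,12),1);plan([.605,.203,.26],orient(103.6,0),2,s)
```

```text
[0.36045882 0.13671106 0.18144476]
slide [0.115, 1.006, -0.191] rot [0.1299, -0.0002, -0.0005]
slide [-0.028, 0.677, 0.186] rot [0.0333, 0.0, -0.0]
slide [-0.028, 0.692, 0.115] rot [0.0333, 0.0, 0.0]
```

Call:
{"api": "jog_arm", "payload": {
  "slide": [
    [0.115,1,-0.19],
    [0.115,1,-0.19],
    [0.115,1,-0.19],
    [0.115,1,-0.19]
  ],
  "rot": [
    [0.13,0,0],
    [0.13,0,0],
    [0.13,0,0],
    [0.13,0,0]
  ],
  "jaw": [0.6,0.5,0.5,0.5]
}}

```text
time: 13.95
ee_pos: [0.4462, 0.1718, 0.2691]
eef_rot: [[-0.233, 0.952, 0.2], [0.973, 0.228, 0.049], [0.001, 0.206, -0.979]]
ft_force: [-0.1, 0.9, 0.1]
finger_gap: 0.0425
finger_force: 0.0
```

Call:
{"api": "jog_arm", "payload": {
  "slide": [
    [-0.03,0.68,0.186],
    [-0.03,0.68,0.186],
    [-0.03,0.68,0.186]
  ],
  "rot": [
    [0.033,0,0],
    [0.033,0,0],
    [0.033,0,0]
  ],
  "jaw": [0.5,0.5,0.5]
}}

```text
time: 14.25
ee_pos: [0.5263, 0.1862, 0.2557]
eef_rot: [[-0.232, 0.968, 0.092], [0.973, 0.231, 0.021], [-0.001, 0.094, -0.996]]
ft_force: [0.0, 0.1, 0.2]
finger_gap: 0.0428
finger_force: 0.0
```

Call:
{"api": "jog_arm", "payload": {
  "slide": [
    [-0.03,0.69,0.115],
    [-0.03,0.69,0.115],
    [-0.03,0.69,0.115],
    [-0.03,0.69,0.115]
  ],
  "rot": [
    [0.033,0,0],
    [0.033,0,0],
    [0.033,0,0],
    [0.033,0,0]
  ],
  "jaw": [0.5,0.5,0.5,0.5]
}}

```text
time: 14.65
ee_pos: [0.6047, 0.2016, 0.2522]
eef_rot: [[-0.233, 0.972, -0.008], [0.972, 0.233, -0.002], [-0.0, -0.009, -1.0]]
ft_force: [-0.9, 1.6, 1.4]
finger_gap: 0.0424
finger_force: 0.0
```

Run:
```python
from h import *
import pickle
c=read_camera("wrist");pickle.dump(c,open("hub.pkl","wb"));o=get_obs()
print(o["ee_pos"],o["eef_rot"].round(3).tolist(),o["time"],pix(c,[.607,.205,.1405]))
cv2.imwrite("pics/hub.png",c["img"])
```

```text
[0.60412388 0.20162505 0.25448803] [[-0.233, 0.972, -0.006], [0.972, 0.233, -0.002], [-0.0, -0.006, -1.0]] 14.7 [321.04186457 236.62293531]
```

View pics/hub.png

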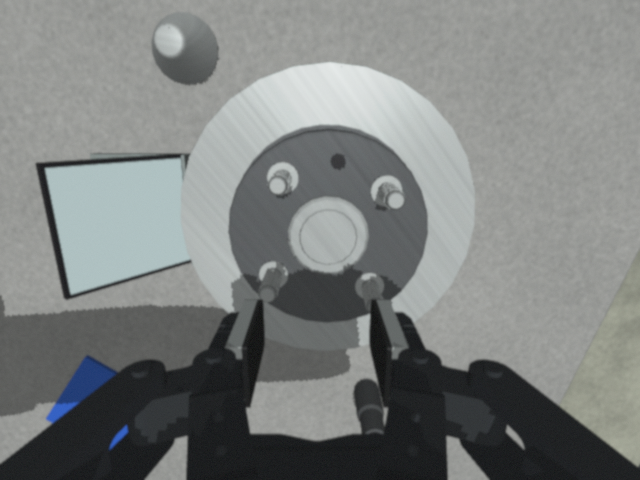

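The hub view shows the nose at about (328,236), stud tips at (277,186) and (396,200), and two more near (268,292) and (369,287) beneath the fingers.

Run:
```python
from h import *
import pickle
c=pickle.load(open("hub.pkl","rb"))
print("nose",pl(c,328,236,.1405));print("ring L/R/T",pl(c,181,214,.098),pl(c,474,214,.098),pl(c,331,63,.098))
print("hat L R T B",*[pl(c,u,v,.131).round(4) for u,v in((230,225),(428,225),(329,126),(329,322))])
for u,v in((277,186),(396,200),(268,292),(369,287)):
    p=pl(c,u,v,.167);print("tip",p.round(4))
for u,v in((283,179),(388,191),(272,273),(369,286)):print("base",pl(c,u,v,.133).round(4))
print("tool",get_obs()["ee_pos"])
```

```text
nose [0.61147245 0.20653865 0.1405    ]
ring L/R/T [0.49959578 0.18506077 0.098     ] [0.72085349 0.23870017 0.098     ] [0.58697969 0.31670413 0.098     ]
hat L R T B [0.544  0.1955 0.131 ] [0.6779 0.228  0.131 ] [0.595  0.2758 0.131 ] [0.6294 0.1386 0.131 ]
tip [0.5728 0.2363 0.167 ]
tip [0.6426 0.2447 0.167 ]
tip [0.5811 0.1689 0.167 ]
tip [0.6423 0.1875 0.167 ]
base [0.5734 0.2358 0.133 ]
base [0.6437 0.2445 0.133 ]
base [0.5797 0.1681 0.133 ]
base [0.6502 0.1749 0.133 ]
tool [0.60412388 0.20162505 0.25448803]
```

Run:
```python
from h import *
H=np.array([.6115,.2063]);a=np.radians(141.2);p=H+.05*np.array([np.cos(a),np.sin(a)]);print(p)
G=orient(141.2,0)
s=plan([*p,.2],G,1);plan([*p,.14],G,1,s)
```

```text
[0.5725331  0.23763019]
slide [0.353, -0.183, 0.455] rot [-0.0018, -0.0006, -0.2094]
slide [-0.0, 0.0, 0.5] rot [0.0, -0.0, -0.0]
```

Call:
{"api": "jog_arm", "payload": {
  "slide": [
    [0.353,-0.183,0.2],
    [0.353,-0.183,0.3],
    [0.353,-0.183,0.4],
    [0.353,-0.183,0.455],
    [0.353,-0.183,0.455],
    [0.353,-0.183,0.455],
    [0.353,-0.183,0.455]
  ],
  "rot": [
    [-0.002,0,-0.21],
    [-0.002,0,-0.21],
    [-0.002,0,-0.21],
    [-0.002,0,-0.21],
    [-0.002,0,-0.21],
    [-0.002,0,-0.21],
    [-0.002,0,-0.21]
  ],
  "jaw": [0.5,0.5,0.5,0.5,0.5,0.5,0.5]
}}

```text
time: 15.4
ee_pos: [0.5727, 0.2378, 0.2038]
eef_rot: [[-0.78, 0.626, 0.005], [0.626, 0.78, 0.004], [-0.002, 0.006, -1.0]]
ft_force: [-0.9, 0.6, 1.0]
finger_gap: 0.0425
finger_force: 0.0
```

Run:
```python
from h import *
import pickle
c=read_camera("wrist");cv2.imwrite("pics/stud.png",c["img"]);o=get_obs();M=np.array(o["eef_rot"])
H=np.array([.6115,.2063]);a=np.radians(141.2);p=H+.05*np.array([np.cos(a),np.sin(a)])
go([*p,.14],orient(141.2,0));print("stud tip pix",pix(c,[*p,.167]),"base",pix(c,[*p,.131]))
```

```text
slide [ 0.0022 -0.0063  0.5292] rot [0.0019 0.0005 0.0003]
stud tip pix [313.60870318 282.97977786] base [313.6287553  258.59151758]
```

View pics/stud.png

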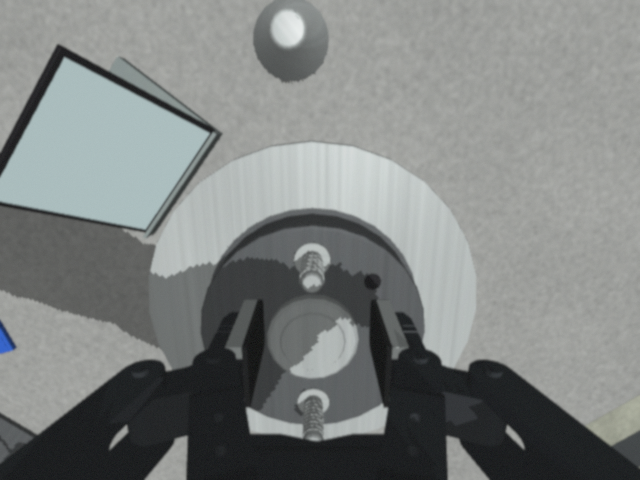

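The stud tip is at (313,284), against a predicted (314,283), so the tool is aligned. I'll descend and pinch.

Call:
{"api": "jog_arm", "payload": {
  "slide": [
    [0,-0.006,0.15],
    [0,-0.006,0.3],
    [0,-0.006,0.42],
    [0,-0.006,0.5],
    [0,-0.006,0.52],
    [0,-0.006,0.52]
  ],
  "rot": [
    [0.001,0,0],
    [0.001,0,0],
    [0.001,0,0],
    [0.001,0,0],
    [0.001,0,0],
    [0.001,0,0]
  ],
  "jaw": [0.5,0.5,0.5,0.5,0.5,0.5]
}}

```text
time: 16.05
ee_pos: [0.5729, 0.2374, 0.1394]
eef_rot: [[-0.78, 0.625, 0.0], [0.625, 0.78, 0.0], [-0.0, 0.0, -1.0]]
ft_force: [-0.2, -1.0, -0.1]
finger_gap: 0.0426
finger_force: 0.0
```

Call:
{"api": "jog_arm", "payload": {
  "slide": [
    [0,0,0],
    [0,0,0],
    [0,0,0],
    [0,0,0],
    [0,0,0],
    [0,0,0]
  ],
  "rot": [
    [0,0,0],
    [0,0,0],
    [0,0,0],
    [0,0,0],
    [0,0,0],
    [0,0,0]
  ],
  "jaw": [0.7,0.85,1,1,1,1],
  "force": 35
}}

```text
time: 16.65
ee_pos: [0.573, 0.2371, 0.1402]
eef_rot: [[-0.78, 0.626, 0.001], [0.626, 0.78, -0.0], [-0.001, 0.0, -1.0]]
ft_force: [-3.2, -2.0, 6.8]
finger_gap: 0.0109
finger_force: 34.8
```

Call:
{"api": "jog_arm", "payload": {
  "slide": [
    [-0.0006,0.0218,0],
    [-0.0023,0.0436,0],
    [-0.0051,0.0652,0],
    [-0.0091,0.0866,0],
    [-0.0142,0.1078,0],
    [-0.0204,0.1288,0],
    [-0.0277,0.1493,0],
    [-0.036,0.1695,0]
  ],
  "rot": [
    [0,0,0.0167],
    [0,0,0.0333],
    [0,0,0.05],
    [0,0,0.0667],
    [0,0,0.0833],
    [0,0,0.1],
    [0,0,0.1167],
    [0,0,0.1333]
  ],
  "jaw": [1,1,1,1,1,1,1,1]
}}

```text
time: 17.45
ee_pos: [0.5895, 0.2496, 0.1402]
eef_rot: [[-0.456, 0.89, 0.001], [0.89, 0.456, -0.001], [-0.002, 0.001, -1.0]]
ft_force: [-3.2, -4.3, 5.5]
finger_gap: 0.0107
finger_force: 34.9
```

Call:
{"api": "jog_arm", "payload": {
  "slide": [
    [-0.0006,0.0218,0],
    [-0.0023,0.0436,0],
    [-0.0051,0.0652,0],
    [-0.0091,0.0866,0],
    [-0.0142,0.1078,0],
    [-0.0204,0.1288,0],
    [-0.0277,0.1493,0],
    [-0.036,0.1695,0]
  ],
  "rot": [
    [0,0,0.0167],
    [0,0,0.0333],
    [0,0,0.05],
    [0,0,0.0667],
    [0,0,0.0833],
    [0,0,0.1],
    [0,0,0.1167],
    [0,0,0.1333]
  ],
  "jaw": [1,1,1,1,1,1,1,1]
}}

```text
time: 18.25
ee_pos: [0.6094, 0.2545, 0.1402]
eef_rot: [[-0.055, 0.999, 0.001], [0.998, 0.055, -0.002], [-0.002, 0.001, -1.0]]
ft_force: [-3.0, -6.1, 6.7]
finger_gap: 0.0106
finger_force: 34.9
```

Call:
{"api": "jog_arm", "payload": {
  "slide": [
    [-0.0006,0.0218,0],
    [-0.0023,0.0436,0],
    [-0.0051,0.0652,0],
    [-0.0091,0.0866,0],
    [-0.0142,0.1078,0],
    [-0.0204,0.1288,0],
    [-0.0277,0.1493,0],
    [-0.036,0.1695,0]
  ],
  "rot": [
    [0,0,0.0167],
    [0,0,0.0333],
    [0,0,0.05],
    [0,0,0.0667],
    [0,0,0.0833],
    [0,0,0.1],
    [0,0,0.1167],
    [0,0,0.1333]
  ],
  "jaw": [1,1,1,1,1,1,1,1]
}}

```text
time: 19.05
ee_pos: [0.6294, 0.251, 0.1402]
eef_rot: [[0.356, 0.934, -0.0], [0.934, -0.356, -0.003], [-0.003, 0.001, -1.0]]
ft_force: [-3.6, -6.6, 6.7]
finger_gap: 0.0105
finger_force: 35.0
```

Call:
{"api": "jog_arm", "payload": {
  "slide": [
    [-0.0006,0.0218,0],
    [-0.0023,0.0436,0],
    [-0.0051,0.0652,0],
    [-0.0091,0.0866,0],
    [-0.0142,0.1078,0],
    [-0.0204,0.1288,0],
    [-0.0277,0.1493,0],
    [-0.036,0.1695,0]
  ],
  "rot": [
    [0,0,0.0167],
    [0,0,0.0333],
    [0,0,0.05],
    [0,0,0.0667],
    [0,0,0.0833],
    [0,0,0.1],
    [0,0,0.1167],
    [0,0,0.1333]
  ],
  "jaw": [1,1,1,1,1,1,1,1]
}}

```text
time: 19.85
ee_pos: [0.6463, 0.24, 0.1402]
eef_rot: [[0.705, 0.709, -0.001], [0.709, -0.705, -0.003], [-0.003, 0.001, -1.0]]
ft_force: [-5.5, -5.2, 6.9]
finger_gap: 0.0109
finger_force: 35.0
```

```bash
cat > st.py <<'E'
from h import *
o=get_obs();H=np.array([.6115,.2063]);d=o["ee_pos"][:2]-H;M=o["eef_rot"]
print("t",o["time"],"r",np.hypot(*d).round(4),"ang",np.degrees(np.arctan2(d[1],d[0])).round(1),"toolx",np.degrees(np.arctan2(M[1][0],M[0][0])).round(1),"z",o["ee_pos"][2].round(4),"F tool",(M.T@o["ft_force"]).round(1),"q",o["qpos"].round(0),"gap",o["finger_gap"])
E
python3 st.py
```

```text
t 19.85 r 0.0484 ang 44.1 toolx 45.2 z 0.1402 F tool [-7.6 -0.2 -6.9] q [ 20.  39.  25.  77.  -0. 155.] gap 0.010929749494504377
```

Call:
{"api": "jog_arm", "payload": {
  "slide": [
    [0,0,0],
    [0,0,0],
    [0,0,0],
    [0,0,0],
    [0,0,-0.2],
    [0,0,-0.38],
    [0,0,-0.38]
  ],
  "rot": [
    [0,0,0],
    [0,0,0],
    [0,0,0],
    [0,0,0],
    [0,0,0],
    [0,0,0],
    [0,0,0]
  ],
  "jaw": [0.75,0.6,0.5,0.5,0.5,0.5,0.5]
}}

```text
time: 20.55
ee_pos: [0.6491, 0.2428, 0.1888]
eef_rot: [[0.703, 0.712, 0.007], [0.712, -0.703, 0.003], [0.007, 0.003, -1.0]]
ft_force: [0.7, -0.5, 0.2]
finger_gap: 0.0426
finger_force: 0.0
```

Call:
{"api": "jog_arm", "payload": {
  "slide": [
    [0,0,0],
    [0,0,0],
    [0,0,0],
    [0,0,0],
    [0,0,0],
    [0,0,0],
    [0,0,0]
  ],
  "rot": [
    [0,0,-0.33],
    [0,0,-0.33],
    [0,0,-0.33],
    [0,0,-0.33],
    [0,0,-0.33],
    [0,0,-0.33],
    [0,0,-0.33]
  ],
  "jaw": [0.5,0.5,0.5,0.5,0.5,0.5,0.5]
}}

```text
time: 21.25
ee_pos: [0.6468, 0.2418, 0.1835]
eef_rot: [[-0.26, 0.966, -0.001], [0.966, 0.26, -0.0], [0.0, -0.001, -1.0]]
ft_force: [-0.2, -0.6, 0.4]
finger_gap: 0.0429
finger_force: 0.0
```

Call:
{"api": "jog_arm", "payload": {
  "slide": [
    [0,0,0],
    [0,0,0],
    [0,0,0],
    [0,0,0],
    [0,0,0],
    [0,0,0],
    [0,0,0]
  ],
  "rot": [
    [0,0,-0.33],
    [0,0,-0.33],
    [0,0,-0.33],
    [0,0,-0.33],
    [0,0,-0.33],
    [0,0,-0.33],
    [0,0,-0.33]
  ],
  "jaw": [0.5,0.5,0.5,0.5,0.5,0.5,0.5]
}}

```text
time: 21.95
ee_pos: [0.6468, 0.2418, 0.1835]
eef_rot: [[-0.964, 0.267, -0.001], [0.267, 0.964, -0.0], [0.001, -0.001, -1.0]]
ft_force: [0.1, 0.2, -0.1]
finger_gap: 0.0428
finger_force: 0.0
```

Call:
{"api": "jog_arm", "payload": {
  "slide": [
    [0,0,0],
    [0,0,0],
    [0,0,0],
    [0,0,0],
    [0,0,0],
    [0,0,0],
    [0,0,0],
    [0,0,0]
  ],
  "rot": [
    [0,0,-0.34],
    [0,0,-0.34],
    [0,0,-0.34],
    [0,0,-0.34],
    [0,0,-0.34],
    [0,0,-0.34],
    [0,0,-0.34],
    [0,0,-0.34]
  ],
  "jaw": [0.5,0.5,0.5,0.5,0.5,0.5,0.5,0.5]
}}

```text
time: 22.75
ee_pos: [0.6468, 0.2418, 0.1837]
eef_rot: [[-0.702, -0.712, -0.001], [-0.712, 0.702, -0.0], [0.001, 0.001, -1.0]]
ft_force: [0.0, -0.3, -0.4]
finger_gap: 0.0425
finger_force: 0.0
```

```bash
python3 st.py
python3 - <<'E'
from h import *
# stud angle from the wrist view: bright/dark blob near predicted tip
c=read_camera("wrist");H=np.array([.6115,.2063])
for a in(40,44,48):
    p=H+.05*np.array([np.cos(np.radians(a)),np.sin(np.radians(a))]);print(a,pix(c,[*p,.167]).round(0))
a=np.radians(44.5);p=H+.0495*np.array([np.cos(a),np.sin(a)]);go([*p,.14],orient(224.5,0))
# side view stud tips: bright blobs check skipped
g=cv2.cvtColor(c["img"],cv2.COLOR_BGR2GRAY)
print(g[270:330:4,290:346:4])
E
```

```text
t 22.75 r 0.05 ang 45.2 toolx -134.6 z 0.1837 F tool [ 0.2 -0.2  0.4] q [ 20.  38.  30.  83.   0. -25.] gap 0.042509151594005506
40 [306. 299.]
44 [314. 299.]
48 [322. 299.]
slide [ 0.0044 -0.0049  0.3651] rot [ 0.0002 -0.0003  0.0043]
[[ 64 112 131 101 106 103 100  98 105 194 124  69  65  66]
 [ 81 146 209 110 101 103 100 104 104 198 208 100  94 104]
 [111 110 201 106 101 102  98 100 106 198 154 116 117 114]
 [111 110 118 102  93  90  88  90 105 135 116 115 115 114]
 [110 108 109  87  96 105 107  98  86 108 113 113 117 115]
 [110 108 112  94 114 118 120 118  93 111 114 115 115 114]
 [108 107 109 102 117 117 118 120 106 107 112 115 115 114]
 [143 125 115  95 119 116 118 118 100 110 113 122 130 151]
 [207 203 196 181 113 119 117 114 164 206 203 203 210 206]
 [206 203 195 207 196 176 173 193 210 208 203 202 210 203]
 [205 202 196 207 200 206 204 204 210 204 201 201 209 203]
 [204 200 193 204 197 205 203 201 209 204 201 201 207 202]
 [203 200 192 205 196 204 203 201 208 202 200 201 206 201]
 [202 199 190 203 195 204 201 200 206 203 200 197 203 201]
 [201 198 190 201 195 202 200 199 206 201 197 199 204 201]]
```

Call:
{"api": "jog_arm", "payload": {
  "slide": [
    [0.008,-0.012,0.15],
    [0.008,-0.012,0.3],
    [0.008,-0.012,0.365],
    [0.008,-0.012,0.365]
  ],
  "rot": [
    [0,0,0.006],
    [0,0,0.006],
    [0,0,0.006],
    [0,0,0.006]
  ],
  "jaw": [0.5,0.5,0.5,0.5]
}}

```text
time: 23.2
ee_pos: [0.6463, 0.2397, 0.1389]
eef_rot: [[-0.717, -0.697, -0.003], [-0.697, 0.717, -0.001], [0.003, 0.002, -1.0]]
ft_force: [-0.2, -1.2, 0.5]
finger_gap: 0.0427
finger_force: 0.0
```

Call:
{"api": "jog_arm", "payload": {
  "slide": [
    [0,0,0],
    [0,0,0],
    [0,0,0],
    [0,0,0],
    [0,0,0],
    [0,0,0]
  ],
  "rot": [
    [0,0,0],
    [0,0,0],
    [0,0,0],
    [0,0,0],
    [0,0,0],
    [0,0,0]
  ],
  "jaw": [0.7,0.85,1,1,1,1],
  "force": 35
}}

```text
time: 23.8
ee_pos: [0.6481, 0.2404, 0.1423]
eef_rot: [[-0.716, -0.698, 0.002], [-0.698, 0.716, 0.001], [-0.003, -0.001, -1.0]]
ft_force: [-0.6, 0.2, 5.4]
finger_gap: 0.0107
finger_force: 34.5
```

Call:
{"api": "jog_arm", "payload": {
  "slide": [
    [0.0006,-0.0218,0],
    [0.0023,-0.0436,0],
    [0.0051,-0.0652,0],
    [0.0091,-0.0866,0],
    [0.0142,-0.1078,0],
    [0.0204,-0.1288,0],
    [0.0277,-0.1493,0],
    [0.036,-0.1695,0]
  ],
  "rot": [
    [0,0,0.0167],
    [0,0,0.0333],
    [0,0,0.05],
    [0,0,0.0667],
    [0,0,0.0833],
    [0,0,0.1],
    [0,0,0.1167],
    [0,0,0.1333]
  ],
  "jaw": [1,1,1,1,1,1,1,1]
}}

```text
time: 24.6
ee_pos: [0.6593, 0.2228, 0.1423]
eef_rot: [[-0.939, -0.345, 0.003], [-0.345, 0.939, 0.001], [-0.003, 0.0, -1.0]]
ft_force: [0.3, -0.0, 5.4]
finger_gap: 0.0105
finger_force: 34.7
```

Call:
{"api": "jog_arm", "payload": {
  "slide": [
    [0.0006,-0.0218,0],
    [0.0023,-0.0436,0],
    [0.0051,-0.0652,0],
    [0.0091,-0.0866,0],
    [0.0142,-0.1078,0],
    [0.0204,-0.1288,0],
    [0.0277,-0.1493,0],
    [0.036,-0.1695,0]
  ],
  "rot": [
    [0,0,0.0167],
    [0,0,0.0333],
    [0,0,0.05],
    [0,0,0.0667],
    [0,0,0.0833],
    [0,0,0.1],
    [0,0,0.1167],
    [0,0,0.1333]
  ],
  "jaw": [1,1,1,1,1,1,1,1]
}}

```text
time: 25.4
ee_pos: [0.6627, 0.2019, 0.1423]
eef_rot: [[-0.998, 0.067, 0.003], [0.067, 0.998, 0.001], [-0.003, 0.001, -1.0]]
ft_force: [1.1, 0.5, 5.7]
finger_gap: 0.0109
finger_force: 34.6
```

```bash
python3 st.py
```

```text
t 25.4 r 0.0514 ang -4.9 toolx 176.2 z 0.1423 F tool [-1.1  0.6 -5.7] q [17. 39. 26. 77. -0. 21.] gap 0.01086241276028726
```

Good, the forces are small. I'll continue with six more arcs.

Call:
{"api": "jog_arm", "payload": {
  "slide": [
    [0.0006,-0.0218,0],
    [0.0023,-0.0436,0],
    [0.0051,-0.0652,0],
    [0.0091,-0.0866,0],
    [0.0142,-0.1078,0],
    [0.0204,-0.1288,0],
    [0.0277,-0.1493,0],
    [0.036,-0.1695,0]
  ],
  "rot": [
    [0,0,0.0167],
    [0,0,0.0333],
    [0,0,0.05],
    [0,0,0.0667],
    [0,0,0.0833],
    [0,0,0.1],
    [0,0,0.1167],
    [0,0,0.1333]
  ],
  "jaw": [1,1,1,1,1,1,1,1]
}}

```text
time: 26.2
ee_pos: [0.6573, 0.1812, 0.1423]
eef_rot: [[-0.884, 0.467, 0.004], [0.467, 0.884, -0.0], [-0.004, 0.001, -1.0]]
ft_force: [2.0, -0.9, 5.2]
finger_gap: 0.0108
finger_force: 34.6
```

Call:
{"api": "jog_arm", "payload": {
  "slide": [
    [0.0006,-0.0218,0],
    [0.0023,-0.0436,0],
    [0.0051,-0.0652,0],
    [0.0091,-0.0866,0],
    [0.0142,-0.1078,0],
    [0.0204,-0.1288,0],
    [0.0277,-0.1493,0],
    [0.036,-0.1695,0]
  ],
  "rot": [
    [0,0,0.0167],
    [0,0,0.0333],
    [0,0,0.05],
    [0,0,0.0667],
    [0,0,0.0833],
    [0,0,0.1],
    [0,0,0.1167],
    [0,0,0.1333]
  ],
  "jaw": [1,1,1,1,1,1,1,1]
}}

```text
time: 27.0
ee_pos: [0.644, 0.1645, 0.1423]
eef_rot: [[-0.617, 0.787, 0.004], [0.787, 0.617, -0.002], [-0.004, 0.002, -1.0]]
ft_force: [2.2, -3.6, 4.5]
finger_gap: 0.0103
finger_force: 34.6
```

Call:
{"api": "jog_arm", "payload": {
  "slide": [
    [0.0006,-0.0218,0],
    [0.0023,-0.0436,0],
    [0.0051,-0.0652,0],
    [0.0091,-0.0866,0],
    [0.0142,-0.1078,0],
    [0.0204,-0.1288,0],
    [0.0277,-0.1493,0],
    [0.036,-0.1695,0]
  ],
  "rot": [
    [0,0,0.0167],
    [0,0,0.0333],
    [0,0,0.05],
    [0,0,0.0667],
    [0,0,0.0833],
    [0,0,0.1],
    [0,0,0.1167],
    [0,0,0.1333]
  ],
  "jaw": [1,1,1,1,1,1,1,1]
}}

```text
time: 27.8
ee_pos: [0.625, 0.1545, 0.1423]
eef_rot: [[-0.243, 0.97, 0.003], [0.97, 0.243, -0.003], [-0.004, 0.002, -1.0]]
ft_force: [0.2, -5.2, 5.6]
finger_gap: 0.0107
finger_force: 34.7
```

```bash
python3 st.py
```

```text
t 27.8 r 0.0535 ang -75.4 toolx 104.1 z 0.1423 F tool [-5.1 -1.1 -5.5] q [14. 33. 15. 73. -0. 90.] gap 0.010697119604547566
```

Call:
{"api": "jog_arm", "payload": {
  "slide": [
    [0.0006,-0.0218,0],
    [0.0023,-0.0436,0],
    [0.0051,-0.0652,0],
    [0.0091,-0.0866,0],
    [0.0142,-0.1078,0],
    [0.0204,-0.1288,0],
    [0.0277,-0.1493,0],
    [0.036,-0.1695,0]
  ],
  "rot": [
    [0,0,0.0167],
    [0,0,0.0333],
    [0,0,0.05],
    [0,0,0.0667],
    [0,0,0.0833],
    [0,0,0.1],
    [0,0,0.1167],
    [0,0,0.1333]
  ],
  "jaw": [1,1,1,1,1,1,1,1]
}}

```text
time: 28.6
ee_pos: [0.6035, 0.1531, 0.1423]
eef_rot: [[0.172, 0.985, 0.002], [0.985, -0.172, -0.004], [-0.004, 0.003, -1.0]]
ft_force: [-0.6, -6.3, 7.2]
finger_gap: 0.0107
finger_force: 34.9
```

Call:
{"api": "jog_arm", "payload": {
  "slide": [
    [0.0006,-0.0218,0],
    [0.0023,-0.0436,0],
    [0.0051,-0.0652,0],
    [0.0091,-0.0866,0],
    [0.0142,-0.1078,0],
    [0.0204,-0.1288,0],
    [0.0277,-0.1493,0],
    [0.036,-0.1695,0]
  ],
  "rot": [
    [0,0,0.0167],
    [0,0,0.0333],
    [0,0,0.05],
    [0,0,0.0667],
    [0,0,0.0833],
    [0,0,0.1],
    [0,0,0.1167],
    [0,0,0.1333]
  ],
  "jaw": [1,1,1,1,1,1,1,1]
}}

```text
time: 29.4
ee_pos: [0.5832, 0.1607, 0.1422]
eef_rot: [[0.558, 0.83, -0.0], [0.83, -0.558, -0.005], [-0.004, 0.003, -1.0]]
ft_force: [-3.8, -7.2, 9.1]
finger_gap: 0.0106
finger_force: 35.1
```

Call:
{"api": "jog_arm", "payload": {
  "slide": [
    [0.0006,-0.0218,0],
    [0.0023,-0.0436,0],
    [0.0051,-0.0652,0],
    [0.0091,-0.0866,0],
    [0.0142,-0.1078,0],
    [0.0204,-0.1288,0],
    [0.0277,-0.1493,0],
    [0.036,-0.1695,0]
  ],
  "rot": [
    [0,0,0.0167],
    [0,0,0.0333],
    [0,0,0.05],
    [0,0,0.0667],
    [0,0,0.0833],
    [0,0,0.1],
    [0,0,0.1167],
    [0,0,0.1333]
  ],
  "jaw": [1,1,1,1,1,1,1,1]
}}

```text
time: 30.2
ee_pos: [0.5677, 0.1761, 0.1422]
eef_rot: [[0.847, 0.531, -0.002], [0.531, -0.847, -0.004], [-0.004, 0.002, -1.0]]
ft_force: [-7.2, -5.6, 12.0]
finger_gap: 0.0105
finger_force: 35.3
```

```bash
python3 st.py
```

```text
t 30.2 r 0.0532 ang -145.4 toolx 32.1 z 0.1422 F tool [ -9.1   0.9 -11.9] q [ 17.  27.   7.  69.  -0. 165.] gap 0.010512995204790682
```

Call:
{"api": "jog_arm", "payload": {
  "slide": [
    [0,0,0],
    [0,0,0],
    [0,0,0],
    [0,0,0],
    [0,0,-0.2],
    [0,0,-0.38],
    [0,0,-0.38]
  ],
  "rot": [
    [0,0,0],
    [0,0,0],
    [0,0,0],
    [0,0,0],
    [0,0,0],
    [0,0,0],
    [0,0,0]
  ],
  "jaw": [0.75,0.6,0.5,0.5,0.5,0.5,0.5]
}}

```text
time: 30.9
ee_pos: [0.5714, 0.1791, 0.1898]
eef_rot: [[0.845, 0.535, 0.006], [0.535, -0.845, 0.002], [0.006, 0.002, -1.0]]
ft_force: [0.5, -0.7, -0.4]
finger_gap: 0.043
finger_force: 0.0
```

Call:
{"api": "jog_arm", "payload": {
  "slide": [
    [0,0,0],
    [0,0,0],
    [0,0,0],
    [0,0,0],
    [0,0,0],
    [0,0,0],
    [0,0,0]
  ],
  "rot": [
    [0,0,-0.33],
    [0,0,-0.33],
    [0,0,-0.33],
    [0,0,-0.33],
    [0,0,-0.33],
    [0,0,-0.33],
    [0,0,-0.33]
  ],
  "jaw": [0.5,0.5,0.5,0.5,0.5,0.5,0.5]
}}

```text
time: 31.6
ee_pos: [0.569, 0.1783, 0.1853]
eef_rot: [[-0.036, 0.999, -0.001], [0.999, 0.036, -0.0], [-0.0, -0.001, -1.0]]
ft_force: [-0.0, 0.7, -0.7]
finger_gap: 0.0428
finger_force: 0.0
```

Call:
{"api": "jog_arm", "payload": {
  "slide": [
    [0,0,0],
    [0,0,0],
    [0,0,0],
    [0,0,0],
    [0,0,0],
    [0,0,0],
    [0,0,0]
  ],
  "rot": [
    [0,0,-0.33],
    [0,0,-0.33],
    [0,0,-0.33],
    [0,0,-0.33],
    [0,0,-0.33],
    [0,0,-0.33],
    [0,0,-0.33]
  ],
  "jaw": [0.5,0.5,0.5,0.5,0.5,0.5,0.5]
}}

```text
time: 32.3
ee_pos: [0.569, 0.1783, 0.1853]
eef_rot: [[-0.878, 0.478, -0.001], [0.478, 0.878, -0.0], [0.001, -0.001, -1.0]]
ft_force: [-0.4, -0.5, -0.0]
finger_gap: 0.0428
finger_force: 0.0
```

Call:
{"api": "jog_arm", "payload": {
  "slide": [
    [0,0,0],
    [0,0,0],
    [0,0,0],
    [0,0,0],
    [0,0,0],
    [0,0,0],
    [0,0,0],
    [0,0,0]
  ],
  "rot": [
    [0,0,-0.34],
    [0,0,-0.34],
    [0,0,-0.34],
    [0,0,-0.34],
    [0,0,-0.34],
    [0,0,-0.34],
    [0,0,-0.34],
    [0,0,-0.34]
  ],
  "jaw": [0.5,0.5,0.5,0.5,0.5,0.5,0.5,0.5]
}}

```text
time: 33.1
ee_pos: [0.569, 0.1783, 0.1854]
eef_rot: [[-0.845, -0.535, -0.001], [-0.535, 0.845, -0.0], [0.001, 0.0, -1.0]]
ft_force: [0.3, 0.1, 0.2]
finger_gap: 0.0427
finger_force: 0.0
```

```bash
python3 st.py
python3 - <<'E'
from h import *
c=read_camera("wrist");o=get_obs();H=np.array([.6115,.2063])
a=np.radians(-145.4);p=H+.0505*np.array([np.cos(a),np.sin(a)]);print(pix(c,[*p,.167]).round(0))
go([*p,.14],orient(-145.4,0))
g=cv2.cvtColor(c["img"],cv2.COLOR_BGR2GRAY)
print(g[270:330:4,290:346:4])
E
```

```text
t 33.1 r 0.0509 ang -146.6 toolx -147.7 z 0.1854 F tool [-0.3 -0.1 -0.2] q [ 17.  26.  11.  75.   0. -15.] gap 0.0427015954612753
[314. 299.]
slide [-0.0038 -0.0086  0.3797] rot [ 0.0001 -0.0004 -0.0131]
[[ 66  66 107 116 100 103 103  98  98 102 118 116  66  62]
 [ 64  74  92 117 101 103 102 100 102 102 113 112  62  64]
 [ 81 109 106 185 106  98 102  99  99 104 180 116 107  86]
 [108 110 109 133 102  98  92  89  94 105 145 112 112 111]
 [107 110 108 110  97  88  98  98  93  84 112 111 112 111]
 [107 107 109 109  90 106 112 117 112  92 108 113 110 110]
 [106 108 108 108  93 116 116 114 116 105 101 111 112 109]
 [104 107 108 109  90 117 115 116 115 105 108 111 111 109]
 [105 106 106 107  99 111 116 115 115  93 112 110 109 107]
 [105 106  88  80  71  76  90  92  84  72 104 111 109 109]
 [ 83  79  79  84  87  99 107  99  95  88  85  88 105 106]
 [ 80  98 135 148 153 152 156 140 158 139 157 129  90  87]
 [134 147 164 176 185 186 189 191 190 192 184 166 165 143]
 [160 187 194 189 190 187 188 191 192 196 194 197 191 175]
 [188 191 194 184 163 144 155 158 167 185 193 196 195 195]]
```

Call:
{"api": "jog_arm", "payload": {
  "slide": [
    [0.005,0,0.15],
    [0.005,0,0.3],
    [0.005,0,0.37],
    [0.005,0,0.37]
  ],
  "rot": [
    [0,0,-0.006],
    [0,0,-0.006],
    [0,0,-0.006],
    [0,0,-0.006]
  ],
  "jaw": [0.5,0.5,0.5,0.5]
}}

```text
time: 33.55
ee_pos: [0.5676, 0.1777, 0.1403]
eef_rot: [[-0.836, -0.549, -0.003], [-0.549, 0.836, -0.001], [0.003, 0.001, -1.0]]
ft_force: [0.7, 0.4, -0.7]
finger_gap: 0.0427
finger_force: 0.0
```

Call:
{"api": "jog_arm", "payload": {
  "slide": [
    [0,0,0],
    [0,0,0],
    [0,0,0],
    [0,0,0],
    [0,0,0],
    [0,0,0]
  ],
  "rot": [
    [0,0,0],
    [0,0,0],
    [0,0,0],
    [0,0,0],
    [0,0,0],
    [0,0,0]
  ],
  "jaw": [0.7,0.85,1,1,1,1],
  "force": 35
}}

```text
time: 34.15
ee_pos: [0.5694, 0.1785, 0.1433]
eef_rot: [[-0.835, -0.55, 0.002], [-0.55, 0.835, 0.001], [-0.002, -0.0, -1.0]]
ft_force: [-1.2, 1.0, 5.5]
finger_gap: 0.0107
finger_force: 34.4
```

Call:
{"api": "jog_arm", "payload": {
  "slide": [
    [-0.0006,0.0218,0],
    [-0.0023,0.0436,0],
    [-0.0051,0.0652,0],
    [-0.0091,0.0866,0],
    [-0.0142,0.1078,0],
    [-0.0204,0.1288,0],
    [-0.0277,0.1493,0],
    [-0.036,0.1695,0]
  ],
  "rot": [
    [0,0,0.0167],
    [0,0,0.0333],
    [0,0,0.05],
    [0,0,0.0667],
    [0,0,0.0833],
    [0,0,0.1],
    [0,0,0.1167],
    [0,0,0.1333]
  ],
  "jaw": [1,1,1,1,1,1,1,1]
}}

```text
time: 34.95
ee_pos: [0.5626, 0.1971, 0.1433]
eef_rot: [[-0.987, -0.16, 0.004], [-0.16, 0.987, -0.001], [-0.003, -0.001, -1.0]]
ft_force: [0.5, -1.0, 4.5]
finger_gap: 0.0107
finger_force: 34.5
```

```bash
python3 st.py
```

```text
t 34.95 r 0.0498 ang -169.3 toolx -170.8 z 0.1433 F tool [-0.3 -1.1 -4.5] q [19. 27.  7. 69. -0. 10.] gap 0.010699693236967343
```

Call:
{"api": "jog_arm", "payload": {
  "slide": [
    [-0.0006,0.0218,0],
    [-0.0023,0.0436,0],
    [-0.0051,0.0652,0],
    [-0.0091,0.0866,0],
    [-0.0142,0.1078,0],
    [-0.0204,0.1288,0],
    [-0.0277,0.1493,0],
    [-0.036,0.1695,0]
  ],
  "rot": [
    [0,0,0.0167],
    [0,0,0.0333],
    [0,0,0.05],
    [0,0,0.0667],
    [0,0,0.0833],
    [0,0,0.1],
    [0,0,0.1167],
    [0,0,0.1333]
  ],
  "jaw": [1,1,1,1,1,1,1,1]
}}

```text
time: 35.75
ee_pos: [0.5639, 0.2175, 0.1433]
eef_rot: [[-0.967, 0.255, 0.004], [0.255, 0.967, -0.001], [-0.004, -0.0, -1.0]]
ft_force: [1.7, -1.5, 5.0]
finger_gap: 0.0104
finger_force: 34.5
```

Call:
{"api": "jog_arm", "payload": {
  "slide": [
    [-0.0006,0.0218,0],
    [-0.0023,0.0436,0],
    [-0.0051,0.0652,0],
    [-0.0091,0.0866,0],
    [-0.0142,0.1078,0],
    [-0.0204,0.1288,0],
    [-0.0277,0.1493,0],
    [-0.036,0.1695,0]
  ],
  "rot": [
    [0,0,0.0167],
    [0,0,0.0333],
    [0,0,0.05],
    [0,0,0.0667],
    [0,0,0.0833],
    [0,0,0.1],
    [0,0,0.1167],
    [0,0,0.1333]
  ],
  "jaw": [1,1,1,1,1,1,1,1]
}}

```text
time: 36.55
ee_pos: [0.5733, 0.2355, 0.1433]
eef_rot: [[-0.779, 0.627, 0.004], [0.627, 0.779, -0.002], [-0.005, 0.001, -1.0]]
ft_force: [2.7, -3.3, 4.4]
finger_gap: 0.0107
finger_force: 34.5
```

Call:
{"api": "jog_arm", "payload": {
  "slide": [
    [-0.0006,0.0218,0],
    [-0.0023,0.0436,0],
    [-0.0051,0.0652,0],
    [-0.0091,0.0866,0],
    [-0.0142,0.1078,0],
    [-0.0204,0.1288,0],
    [-0.0277,0.1493,0],
    [-0.036,0.1695,0]
  ],
  "rot": [
    [0,0,0.0167],
    [0,0,0.0333],
    [0,0,0.05],
    [0,0,0.0667],
    [0,0,0.0833],
    [0,0,0.1],
    [0,0,0.1167],
    [0,0,0.1333]
  ],
  "jaw": [1,1,1,1,1,1,1,1]
}}

```text
time: 37.35
ee_pos: [0.5892, 0.2482, 0.1433]
eef_rot: [[-0.457, 0.889, 0.004], [0.889, 0.457, -0.003], [-0.004, 0.002, -1.0]]
ft_force: [1.5, -4.6, 5.5]
finger_gap: 0.0108
finger_force: 34.6
```

Call:
{"api": "jog_arm", "payload": {
  "slide": [
    [-0.0006,0.0218,0],
    [-0.0023,0.0436,0],
    [-0.0051,0.0652,0],
    [-0.0091,0.0866,0],
    [-0.0142,0.1078,0],
    [-0.0204,0.1288,0],
    [-0.0277,0.1493,0],
    [-0.036,0.1695,0]
  ],
  "rot": [
    [0,0,0.0167],
    [0,0,0.0333],
    [0,0,0.05],
    [0,0,0.0667],
    [0,0,0.0833],
    [0,0,0.1],
    [0,0,0.1167],
    [0,0,0.1333]
  ],
  "jaw": [1,1,1,1,1,1,1,1]
}}

```text
time: 38.15
ee_pos: [0.6088, 0.2532, 0.1433]
eef_rot: [[-0.056, 0.998, 0.003], [0.998, 0.056, -0.004], [-0.004, 0.002, -1.0]]
ft_force: [-0.5, -5.4, 6.5]
finger_gap: 0.0105
finger_force: 34.7
```

```bash
python3 st.py
```

```text
t 38.15 r 0.047 ang 93.3 toolx 93.2 z 0.1433 F tool [-5.4 -0.8 -6.4] q [ 23.  35.  19.  74.  -0. 110.] gap 0.010493434198212631
```

Call:
{"api": "jog_arm", "payload": {
  "slide": [
    [0,0,0],
    [0,0,0],
    [0,0,0],
    [0,0,0],
    [0,0,-0.25],
    [0,0,-0.6],
    [0,0,-0.9],
    [0,0,-0.9]
  ],
  "rot": [
    [0,0,0],
    [0,0,0],
    [0,0,0],
    [0,0,0],
    [0,0,0],
    [0,0,0],
    [0,0,0],
    [0,0,0]
  ],
  "jaw": [0.75,0.6,0.5,0.5,0.5,0.5,0.5,0.5]
}}

```text
time: 38.95
ee_pos: [0.61, 0.2568, 0.2572]
eef_rot: [[-0.06, 0.998, 0.011], [0.998, 0.06, 0.005], [0.004, 0.011, -1.0]]
ft_force: [0.3, 0.1, 0.6]
finger_gap: 0.0428
finger_force: 0.0
```

Call:
{"api": "jog_arm", "payload": {
  "slide": [
    [0,0,0],
    [0,0,0],
    [0,0,0]
  ],
  "rot": [
    [0,0,0],
    [0,0,0],
    [0,0,0]
  ],
  "jaw": [0.5,0.5,0.5]
}}

```text
time: 39.25
ee_pos: [0.6068, 0.2552, 0.2481]
eef_rot: [[-0.06, 0.998, -0.003], [0.998, 0.06, -0.001], [-0.001, -0.003, -1.0]]
ft_force: [0.3, -0.2, -0.4]
finger_gap: 0.0428
finger_force: 0.0
```

```bash
python3 st.py
python3 - <<'E'
from h import *
foot=np.array([.4711,.1628,.012]);G=orient(103.6,35);xm,zm=-G[:,1],-G[:,2];ym=np.cross(zm,xm)
gl=lambda w,h:foot-xm*.006+ym*w+zm*h   # glass face corners
for n in("side","top","wrist"):
    c=read_camera(n)
    hsv=cv2.cvtColor(c["img"],cv2.COLOR_BGR2HSV)
    pr=np.array([pix(c,gl(w,h)) for w,h in((-.055,0),(.055,0),(.055,.12),(-.055,.12))])
    e=pix(c,gl(0,.06)).astype(int);v=c["img"][max(0,e[1]),max(0,e[0])].astype(int) if 0<=e[0]<640 and 0<=e[1]<480 else None
    print(n,pr.round(0).tolist(),"centre colour",v)
    if v is not None:
        m=(np.abs(c["img"].astype(int)-v).max(2)<14).astype(np.uint8);m=cv2.morphologyEx(m,cv2.MORPH_OPEN,np.ones((3,3)))
        _,L=cv2.connectedComponents(m,connectivity=4);k=(L==L[e[1],e[0]]).astype(np.uint8)
        ct=max(cv2.findContours(k,0,2)[0],key=cv2.contourArea)
        print(" area",cv2.contourArea(ct),"pred",cv2.contourArea(pr.astype(np.float32)),"approx",cv2.approxPolyDP(ct,3,True)[:,0].tolist()[:8])
for n in("top","side"):
    a=cv2.imread(f"pics/{n}0.png");b=read_camera(n)["img"];d=(cv2.absdiff(a,b).max(2)>40).astype(np.uint8)
    d=cv2.morphologyEx(d,cv2.MORPH_OPEN,np.ones((3,3)));N,_,s,ce=cv2.connectedComponentsWithStats(d)
    print(n,[(s[i][:4].tolist()) for i in range(1,N) if s[i][4]>15])
E
```

```text
t 39.25 r 0.0492 ang 95.5 toolx 93.4 z 0.2481 F tool [-0.2  0.3  0.4] q [ 23.  33.  32.  89.   0. 109.] gap 0.04283052002998555
side [[277.0, 406.0], [299.0, 358.0], [331.0, 345.0], [308.0, 399.0]] centre colour [125 124 117]
 area 1178.0 pred 1370.606148694642 approx [[327, 352], [299, 360], [281, 401], [311, 395]]
top [[166.0, 313.0], [217.0, 300.0], [216.0, 327.0], [160.0, 343.0]] centre colour [109 107  97]
 area 1311.5 pred 1486.8256362956017 approx [[213, 300], [169, 311], [164, 340], [212, 328]]
wrist [[170.0, 233.0], [199.0, 329.0], [88.0, 401.0], [38.0, 283.0]] centre colour [195 195 177]
 area 11823.0 pred 15428.259225202724 approx [[174, 239], [53, 283], [94, 386], [125, 364], [153, 353], [191, 330], [179, 295], [178, 250]]
top [[0, 61, 187, 419], [0, 106, 152, 374], [40, 110, 16, 33], [192, 203, 29, 71], [145, 218, 27, 26], [348, 239, 50, 17], [172, 240, 5, 5], [400, 249, 8, 11], [72, 256, 9, 21], [84, 287, 6, 8], [167, 304, 47, 29], [181, 327, 44, 18], [289, 332, 17, 22], [162, 339, 15, 6], [281, 391, 328, 89], [601, 445, 39, 35], [609, 446, 17, 10], [589, 449, 7, 4], [0
[... 449 characters left out ...]
5], [221, 294, 268, 170], [206, 308, 8, 9], [237, 315, 5, 7], [200, 320, 29, 25], [554, 321, 29, 48], [192, 322, 6, 6], [236, 323, 10, 9], [182, 330, 4, 4], [214, 346, 5, 5], [621, 350, 19, 46], [193, 355, 7, 4], [483, 355, 40, 66], [574, 357, 22, 27], [558, 363, 11, 17], [534, 368, 29, 56], [326, 374, 6, 6], [543, 377, 5, 4], [578, 381, 5, 4], [580, 386, 5, 4], [563, 389, 37, 45], [592, 388, 4, 5], [320, 397, 4, 5], [591, 396, 5, 6], [561, 399, 4, 5], [278, 404, 8, 3], [599, 406, 28, 21], [556, 409, 6, 4], [557, 414, 8, 6], [550, 418, 9, 11], [567, 419, 6, 4], [561, 421, 5, 5], [628, 420, 12, 6], [531, 435, 21, 12], [558, 440, 5, 4], [484, 446, 53, 34], [611, 462, 6, 5], [587, 466, 27, 14]]
```

The disc is turned about 408° and released. Before handing in, I'll check the mirror's seat from a closer, centred wrist view.

Run:
```python
from h import *
plan([.50,.19,.25],orient(103.6,0),1)
```

```text
slide [-0.491, -0.926, -0.003] rot [-0.0003, 0.0001, -0.0566]
```

Call:
{"api": "jog_arm", "payload": {
  "slide": [
    [-0.4,-0.9,0],
    [-0.4,-0.9,0],
    [-0.4,-0.9,0],
    [-0.4,-0.9,0],
    [-0.4,-0.9,0],
    [-0.4,-0.9,0]
  ],
  "rot": [
    [0,0,-0.057],
    [0,0,-0.057],
    [0,0,-0.057],
    [0,0,-0.057],
    [0,0,-0.057],
    [0,0,-0.057]
  ],
  "jaw": [0.5,0.5,0.5,0.5,0.5,0.5]
}}

```text
time: 40.1
ee_pos: [0.504, 0.2018, 0.2505]
eef_rot: [[-0.236, 0.972, 0.002], [0.972, 0.236, 0.001], [0.0, 0.002, -1.0]]
ft_force: [0.4, -0.8, 0.6]
finger_gap: 0.0426
finger_force: 0.0
```

```bash
cat > chk.py <<'E'
from h import *
import pickle
foot=np.array([.4711,.1628,.012]);G=orient(103.6,35);xm,zm=-G[:,1],-G[:,2];ym=np.cross(zm,xm)
c=read_camera("wrist");pickle.dump(c,open("chk.pkl","wb"));o=get_obs();print(o["ee_pos"],o["time"])
gl=lambda w,h:foot-xm*.006+ym*w+zm*h
W=[(-.055,0),(.055,0),(.055,.12),(-.055,.12)]
print("pred outer",np.array([pix(c,gl(w,h)) for w,h in W]).round(0).tolist(),"lip inner top",pix(c,foot-np.array([np.cos(np.radians(193.6)),np.sin(np.radians(193.6)),0])*.0105+[0,0,.012]).round(1),"foot",pix(c,foot).round(1))
g=cv2.cvtColor(c["img"],cv2.COLOR_BGR2GRAY)
for h in(.0,.06,.12):pass
for w in(-.03,.0,.03):   # sample along the mirror's height, mm : grey
    hs=np.arange(-.016,.136,.002);p=np.array([pix(c,gl(w,h)) for h in hs],np.float32)
    v=cv2.remap(g,p[:,:1],p[:,1:],cv2.INTER_LINEAR)[:,0];print("w",w,v.tolist())
for h in(.03,.09):
    ws=np.arange(-.066,.067,.002);p=np.array([pix(c,gl(w,h)) for w in ws],np.float32)
    print("h",h,cv2.remap(g,p[:,:1],p[:,1:],cv2.INTER_LINEAR)[:,0].tolist())
E
python3 chk.py
```

```text
[0.50394355 0.20180327 0.25022239] 40.15
pred outer [[277.0, 179.0], [280.0, 284.0], [184.0, 333.0], [169.0, 197.0]] lip inner top [283.9 236.2] foot [274.5 232.9]
w -0.03 [126, 100, 125, 138, 114, 118, 173, 194, 194, 195, 194, 194, 194, 194, 195, 195, 193, 193, 194, 194, 194, 194, 194, 195, 194, 195, 195, 195, 194, 194, 194, 193, 196, 195, 194, 195, 194, 194, 195, 194, 194, 195, 194, 194, 195, 194, 195, 194, 194, 193, 194, 194, 194, 194, 195, 194, 194, 195, 194, 194, 193, 194, 194, 194, 193, 163, 49, 41, 44, 139, 158, 157, 161, 165, 164, 159, 161]
w 0.0 [137, 107, 122, 139, 121, 108, 153, 188, 194, 194, 194, 194, 194, 195, 195, 194, 194, 195, 194, 195, 195, 194, 196, 194, 194, 194, 195, 195, 194, 195, 194, 195, 194, 194, 194, 194, 194, 194, 195, 193, 193, 195, 194, 194, 194, 195, 194, 195, 193, 194, 194, 193, 194, 194, 194, 195, 193, 195, 194, 194, 194, 194, 194, 194, 194, 161, 52, 41, 49, 143, 163, 162, 162, 161, 164, 162, 161]
w 0.03 [107, 79, 79, 87, 76, 74, 105, 126, 129, 129, 129, 128, 133, 141, 147, 140, 134, 129, 129, 128, 129, 129, 128, 129, 129, 129, 128, 129, 128, 129, 129
[... 196 characters left out ...]
3, 162, 161, 159, 156, 157, 160]
h 0.03 [161, 159, 160, 133, 131, 113, 43, 72, 173, 194, 194, 194, 195, 194, 195, 194, 194, 194, 195, 194, 193, 194, 194, 194, 195, 195, 195, 195, 194, 193, 196, 194, 194, 194, 195, 194, 195, 194, 194, 194, 195, 193, 195, 185, 141, 129, 129, 128, 129, 129, 129, 128, 127, 129, 129, 128, 129, 129, 121, 83, 59, 104, 118, 90, 43, 35, 32]
h 0.09 [119, 144, 148, 147, 140, 69, 35, 130, 193, 194, 194, 194, 194, 194, 194, 194, 194, 194, 194, 194, 194, 193, 193, 194, 194, 194, 194, 193, 195, 194, 193, 194, 193, 194, 194, 194, 194, 195, 194, 194, 194, 193, 194, 194, 194, 193, 194, 194, 193, 194, 194, 194, 193, 194, 194, 194, 194, 175, 86, 81, 104, 97, 97, 96, 96, 98, 98]
```

Run:
```python
from h import *
import pickle
foot=np.array([.4711,.1628,.012]);G=orient(103.6,35);xm,zm=-G[:,1],-G[:,2];ym=np.cross(zm,xm)
B=np.array([np.cos(np.radians(193.6)),np.sin(np.radians(193.6)),0]);F=-B
for n,x0,x1,zs in(("rest.pkl",-.02,.045,(.024,)),("chk.pkl",-.0,.045,(.024,))):
    c=pickle.load(open(n,"rb"));g=cv2.cvtColor(c["img"],cv2.COLOR_BGR2GRAY)
    for w in(-.03,-.01,.01):
        d=np.arange(-.002,.026,.001);p=np.array([pix(c,foot+F*k+ym*w+[0,0,.012]) for k in d],np.float32)
        print(n,w,"fwd -2..25 mm at lip-top level:",cv2.remap(g,p[:,:1],p[:,1:],cv2.INTER_LINEAR)[:,0].tolist())
# flat-on-backstop hypothesis: apparent positions of glass lower edge / upper edge vs observed
c=pickle.load(open("chk.pkl","rb"))
gl=lambda h:foot-xm*.006+zm*h
print("obs glass lower px",pix(c,gl(-.0042)),"upper px",pix(c,gl(.1145)),"back top px",pix(c,gl(.1213)))
for t in(35,33,31,29):
  for s in(0,2,4):
    Gt=orient(103.6,t);X,Z=-Gt[:,1],-Gt[:,2];f0=foot+F*s/1000
    print(t,s,"lower",pix(c,f0-X*.006)[0].round(1),"upper",pix(c,f0-X*.006+Z*.12)[0].round(1),"backtop",pix(c,f0+Z*.12)[0].round(1))
```

```text
rest.pkl -0.03 fwd -2..25 mm at lip-top level: [111, 125, 141, 146, 147, 146, 148, 148, 147, 145, 137, 116, 108, 132, 148, 152, 153, 153, 153, 153, 153, 154, 154, 155, 155, 154, 153, 152]
rest.pkl -0.01 fwd -2..25 mm at lip-top level: [114, 127, 143, 147, 147, 147, 147, 146, 147, 146, 136, 107, 110, 137, 148, 153, 156, 155, 153, 153, 152, 156, 158, 158, 157, 156, 156, 155]
rest.pkl 0.01 fwd -2..25 mm at lip-top level: [112, 127, 140, 144, 145, 145, 146, 146, 146, 142, 122, 98, 108, 136, 146, 151, 153, 153, 155, 153, 154, 155, 155, 154, 154, 153, 147, 128]
chk.pkl -0.03 fwd -2..25 mm at lip-top level: [194, 194, 194, 194, 194, 194, 194, 195, 195, 193, 180, 140, 109, 124, 142, 137, 111, 108, 136, 152, 156, 155, 156, 158, 158, 158, 158, 158]
chk.pkl -0.01 fwd -2..25 mm at lip-top level: [195, 194, 195, 194, 194, 194, 194, 194, 194, 191, 171, 131, 104, 122, 138, 128, 107, 116, 146, 158, 160, 158, 156, 156, 156, 156, 157, 159]
chk.pkl 0.01 fwd -2..25 mm at lip-top level: [193, 194, 194, 195, 194, 194, 194, 194, 192, 187, 165, 124, 107, 122, 134, 121, 107, 122, 145, 156, 159, 158, 158, 161, 160, 158, 158, 157]
obs glass lower px [281.68134304 232.93532129] upper px [183.2854282  266.74047147] back top px [175.77203623 269.32179148]
35 0 lower 279.0 upper 177.2 backtop 172.4
35 2 lower 281.0 upper 179.9 backtop 175.0
35 4 lower 283.0 upper 182.5 backtop 177.6
33 0 lower 279.1 upper 181.0 backtop 175.8
33 2 lower 281.1 upper 183.6 backtop 178.4
33 4 lower 283.1 upper 186.3 backtop 181.1
31 0 lower 279.3 upper 185.0 backtop 179.5
31 2 lower 281.2 upper 187.6 backtop 182.1
31 4 lower 283.2 upper 190.3 backtop 184.8
29 0 lower 279.4 upper 189.1 backtop 183.4
29 2 lower 281.4 upper 191.8 backtop 186.0
29 4 lower 283.4 upper 194.5 backtop 188.7
```

Run:
```python
from h import *
a=np.radians(103.6);U=np.array([np.cos(a),np.sin(a),0]);up=np.array([0,0,1.]);t=np.radians(33)
x=np.cos(t)*U-np.sin(t)*up;z=-np.cos(t)*up-np.sin(t)*U
plan([.40,.309,.195],np.stack([x,np.cross(z,x),z],1),2)
```

```text
slide [0.536, -0.316, 0.23] rot [0.0003, -0.0917, 0.0001]
slide [0.579, -0.316, 0.068] rot [0.0003, -0.0917, 0.0001]
```

Call:
{"api": "jog_arm", "payload": {
  "slide": [
    [0.536,-0.316,0.23],
    [0.536,-0.316,0.23],
    [0.536,-0.316,0.23],
    [0.536,-0.316,0.23]
  ],
  "rot": [
    [0,-0.0917,0],
    [0,-0.0917,0],
    [0,-0.0917,0],
    [0,-0.0917,0]
  ],
  "jaw": [0.3,0.3,0.3,0.3]
}}

```text
time: 40.55
ee_pos: [0.4502, 0.2572, 0.2213]
eef_rot: [[-0.231, 0.971, 0.067], [0.93, 0.241, -0.276], [-0.284, -0.002, -0.959]]
ft_force: [-0.5, -0.2, -0.6]
finger_gap: 0.06
finger_force: 0.0
```

Call:
{"api": "jog_arm", "payload": {
  "slide": [
    [0.579,-0.316,0.068],
    [0.579,-0.316,0.068],
    [0.579,-0.316,0.068],
    [0.579,-0.316,0.068],
    [0.579,-0.316,0.068]
  ],
  "rot": [
    [0,-0.0917,0],
    [0,-0.0917,0],
    [0,-0.0917,0],
    [0,-0.0917,0],
    [0,-0.0917,0]
  ],
  "jaw": [0.3,0.3,0.3,0.3,0.3]
}}

```text
time: 41.05
ee_pos: [0.4, 0.3077, 0.196]
eef_rot: [[-0.196, 0.972, 0.129], [0.817, 0.234, -0.528], [-0.543, 0.002, -0.84]]
ft_force: [-0.3, 0.2, 0.7]
finger_gap: 0.0598
finger_force: 0.0
```

Run:
```python
from h import *
import pickle
c=read_camera("wrist");pickle.dump(c,open("edge.pkl","wb"));print(get_obs()["time"],get_obs()["ee_pos"])
g=cv2.cvtColor(c["img"],cv2.COLOR_BGR2GRAY)
foot=np.array([.4711,.1628,.012]);a=np.radians(103.6);U=np.array([np.cos(a),np.sin(a),0]);B=np.array([-np.sin(a),np.cos(a),0])
# rectify the side plane w=+55 mm along U: columns back(+)/fwd, rows height, in 1 mm
P=lambda b,z:foot*[1,1,0]+U*.055+B*b+np.array([0,0,z])
bs=np.arange(-.02,.10,.001);zs=np.arange(.124,-.002,-.001)
m=np.array([[pix(c,P(b,z)) for b in bs] for z in zs],np.float32)
r=cv2.remap(g,m[...,0],m[...,1],cv2.INTER_LINEAR)
np.save("rect.npy",r)
d=(r<60).astype(np.uint8);N,L,s,_=cv2.connectedComponentsWithStats(d)
k=1+np.argmax(s[1:,4]);print("comp",s[k])
for i in range(0,126,4):
    q=np.where(L[i]==k)[0]
    print("z %.0f"%(zs[i]*1000),(bs[q[0]]*1e3).round(0) if len(q) else None,(bs[q[-1]]*1e3).round(0) if len(q) else None, "nominal front %.1f back %.1f"%tuple(((zs[i]-.012)*np.tan(.611)-np.array([.006/np.cos(.611),0]))*1e3))
cts=max(cv2.findContours((L==k).astype(np.uint8),0,1)[0],key=cv2.contourArea)
print(cv2.minAreaRect(cts))
```

```text
41.1 [0.4001139  0.3074518  0.19666951]
comp [ 11   0  77 111 694]
z 124 61.0 63.0 nominal front 71.1 back 78.4
z 120 61.0 64.0 nominal front 68.3 back 75.6
z 116 62.0 65.0 nominal front 65.5 back 72.8
z 112 63.0 66.0 nominal front 62.7 back 70.0
z 108 63.0 66.0 nominal front 59.9 back 67.2
z 104 62.0 67.0 nominal front 57.1 back 64.4
z 100 59.0 64.0 nominal front 54.3 back 61.6
z 96 56.0 61.0 nominal front 51.5 back 58.8
z 92 52.0 58.0 nominal front 48.7 back 56.0
z 88 49.0 55.0 nominal front 45.9 back 53.2
z 84 46.0 52.0 nominal front 43.1 back 50.4
z 80 43.0 49.0 nominal front 40.3 back 47.6
z 76 40.0 46.0 nominal front 37.5 back 44.8
z 72 36.0 42.0 nominal front 34.7 back 42.0
z 68 33.0 39.0 nominal front 31.9 back 39.2
z 64 30.0 36.0 nominal front 29.1 back 36.4
z 60 27.0 32.0 nominal front 26.3 back 33.6
z 56 24.0 29.0 nominal front 23.5 back 30.8
z 52 20.0 26.0 nominal front 20.7 back 28.0
z 48 17.0 23.0 nominal front 17.9 back 25.2
z 44 14.0 19.0 nominal front 15.1 back 22.4
z 40 11.0 16.0 nominal front 12.3 back 19.6
z 36 7.0 13.0 nominal front 9.5 back 16.8
z 32 4.0 10.0 nominal front 6.7 back 14.0
z 28 1.0 7.0 nominal front 3.9 back 11.2
z 24 -2.0 4.0 nominal front 1.1 back 8.4
z 20 -6.0 0.0 nominal front -1.7 back 5.6
z 16 -9.0 -3.0 nominal front -4.5 back 2.8
z 12 None None nominal front -7.3 back -0.0
z 8 None None nominal front -10.1 back -2.8
z 4 None None nominal front -12.9 back -5.6
z -0 None None nominal front -15.7 back -8.4
((52.26922607421875, 57.846153259277344), (16.36365509033203, 130.35455322265625), 33.6900634765625)
```

The side-plane view shows the mirror leaning about 38.8° instead of 35°, with its lower edge about 5 mm forward against the lip. I'll nudge the lower part back with two spread fingertips.

```bash
cat > nud.py <<'E'
from h import *
foot=np.array([.4711,.1628,.012]);a=np.radians(103.6);U=np.array([np.cos(a),np.sin(a),0]);B=np.array([-np.sin(a),np.cos(a),0]);up=np.array([0,0,1.])
t=np.radians(5);Z=-np.cos(t)*up-np.sin(t)*B;N=np.stack([np.cross(U,Z),U,Z],1)
Q=lambda b,z:foot*[1,1,0]+B*b+up*z
E
python3 - <<'E'
from nud import *
print(N.round(3))
s=plan(Q(-.012,.23),N,3);print('down');plan(Q(-.012,.124),N,1,s)
E
```

```text
[[-0.968 -0.235  0.085]
 [-0.234  0.972  0.02 ]
 [-0.087  0.    -0.996]]
slide [-0.417, 0.132, 0.159] rot [-0.0543, 0.0407, -0.1592]
slide [-0.439, -0.111, 0.105] rot [-0.0543, 0.0407, -0.1592]
slide [-0.337, -0.321, 0.017] rot [-0.0543, 0.0407, -0.1592]
down
slide [0.077, 0.0, 0.88] rot [-0.0, -0.0, -0.0]
```

Call:
{"api": "jog_arm", "payload": {
  "slide": [
    [-0.417,0.132,0.159],
    [-0.417,0.132,0.159],
    [-0.417,0.132,0.159],
    [-0.417,0.132,0.159],
    [-0.417,0.132,0.159]
  ],
  "rot": [
    [-0.0543,0.0407,-0.1592],
    [-0.0543,0.0407,-0.1592],
    [-0.0543,0.0407,-0.1592],
    [-0.0543,0.0407,-0.1592],
    [-0.0543,0.0407,-0.1592]
  ],
  "jaw": [0.3,0.3,0.3,0.3,0.3]
}}

```text
time: 41.6
ee_pos: [0.4274, 0.2589, 0.2098]
eef_rot: [[-0.65, 0.726, 0.224], [0.642, 0.683, -0.35], [-0.407, -0.084, -0.91]]
ft_force: [-0.6, -0.3, -0.4]
finger_gap: 0.0596
finger_force: 0.0
```

Call:
{"api": "jog_arm", "payload": {
  "slide": [
    [-0.439,-0.111,0.105],
    [-0.439,-0.111,0.105],
    [-0.439,-0.111,0.105],
    [-0.439,-0.111,0.105],
    [-0.439,-0.111,0.105]
  ],
  "rot": [
    [-0.0543,0.0407,-0.1592],
    [-0.0543,0.0407,-0.1592],
    [-0.0543,0.0407,-0.1592],
    [-0.0543,0.0407,-0.1592],
    [-0.0543,0.0407,-0.1592]
  ],
  "jaw": [0.3,0.3,0.3,0.3,0.3]
}}

```text
time: 42.1
ee_pos: [0.4551, 0.2122, 0.2195]
eef_rot: [[-0.937, 0.283, 0.206], [0.255, 0.955, -0.151], [-0.24, -0.089, -0.967]]
ft_force: [-0.3, 0.0, 0.5]
finger_gap: 0.0599
finger_force: 0.0
```

Call:
{"api": "jog_arm", "payload": {
  "slide": [
    [-0.337,-0.321,0.017],
    [-0.337,-0.321,0.017],
    [-0.337,-0.321,0.017],
    [-0.337,-0.321,0.017],
    [-0.337,-0.321,0.017]
  ],
  "rot": [
    [-0.0543,0.0407,-0.1592],
    [-0.0543,0.0407,-0.1592],
    [-0.0543,0.0407,-0.1592],
    [-0.0543,0.0407,-0.1592],
    [-0.0543,0.0407,-0.1592]
  ],
  "jaw": [0.3,0.3,0.3,0.3,0.3]
}}

```text
time: 42.6
ee_pos: [0.4829, 0.1657, 0.229]
eef_rot: [[-0.969, -0.231, 0.083], [-0.231, 0.973, 0.016], [-0.084, -0.003, -0.996]]
ft_force: [-0.1, 0.3, 0.0]
finger_gap: 0.0597
finger_force: 0.0
```

Run:
```python
from nud import *
o=get_obs();print(o["time"],o["ee_pos"],o["qpos"].round(0))
go(Q(-.012,.124),N);go(Q(-.012,.034),N)
```

```text
42.6 [0.48291523 0.1657094  0.22903941] [19. 11. -4. 70. -1.  6.]
slide [0.0751 0.0025 0.8721] rot [-0.0012 -0.0009 -0.0012]
slide [0.1383 0.0049 1.6194] rot [-0.0012 -0.0009 -0.0012]
```

Call:
{"api": "jog_arm", "payload": {
  "slide": [
    [0.03,0,0.3],
    [0.06,0,0.6],
    [0.075,0,0.8],
    [0.075,0,0.87],
    [0.075,0,0.87]
  ],
  "rot": [
    [0,0,0],
    [0,0,0],
    [0,0,0],
    [0,0,0],
    [0,0,0]
  ],
  "jaw": [0.3,0.3,0.3,0.3,0.3]
}}

```text
time: 43.1
ee_pos: [0.4808, 0.1666, 0.1229]
eef_rot: [[-0.969, -0.236, 0.08], [-0.235, 0.972, 0.016], [-0.082, -0.004, -0.997]]
ft_force: [0.4, 0.5, 0.9]
finger_gap: 0.0596
finger_force: 0.0
```

Call:
{"api": "jog_arm", "payload": {
  "slide": [
    [0.02,0,0.15],
    [0.03,0,0.3],
    [0.04,0,0.45],
    [0.05,0,0.6],
    [0.06,0,0.7],
    [0.063,0,0.745],
    [0.063,0,0.745]
  ],
  "rot": [
    [0,0,0],
    [0,0,0],
    [0,0,0],
    [0,0,0],
    [0,0,0],
    [0,0,0],
    [0,0,0]
  ],
  "jaw": [0.3,0.3,0.3,0.3,0.3,0.3,0.3]
}}

```text
time: 43.8
ee_pos: [0.4824, 0.1666, 0.0348]
eef_rot: [[-0.968, -0.237, 0.083], [-0.236, 0.972, 0.018], [-0.085, -0.003, -0.996]]
ft_force: [-0.4, 0.4, -0.1]
finger_gap: 0.0597
finger_force: 0.0
```

Call:
{"api": "jog_arm", "payload": {
  "slide": [
    [0.02,0,0],
    [0.04,0,0],
    [0.06,0,0],
    [0.07,0,0],
    [0.07,0,0]
  ],
  "rot": [
    [0,0,0],
    [0,0,0],
    [0,0,0],
    [0,0,0],
    [0,0,0]
  ],
  "jaw": [0.3,0.3,0.3,0.3,0.3]
}}

```text
time: 44.3
ee_pos: [0.4734, 0.1642, 0.0336]
eef_rot: [[-0.968, -0.238, 0.082], [-0.237, 0.971, 0.017], [-0.084, -0.003, -0.996]]
ft_force: [0.0, 0.1, -0.8]
finger_gap: 0.0599
finger_force: 0.0
```

Still no contact. I'll advance in smaller steps.

Call:
{"api": "jog_arm", "payload": {
  "slide": [
    [0.008,0,0],
    [0.016,0,0],
    [0.024,0,0],
    [0.024,0,0]
  ],
  "rot": [
    [0,0,0],
    [0,0,0],
    [0,0,0],
    [0,0,0]
  ],
  "jaw": [0.3,0.3,0.3,0.3]
}}

```text
time: 44.7
ee_pos: [0.4718, 0.1638, 0.0336]
eef_rot: [[-0.968, -0.238, 0.084], [-0.237, 0.971, 0.018], [-0.086, -0.003, -0.996]]
ft_force: [3.2, 0.6, 1.2]
finger_gap: 0.0599
finger_force: 0.9
```

Call:
{"api": "jog_arm", "payload": {
  "slide": [
    [0.008,0,0],
    [0.016,0,0],
    [0.016,0,0]
  ],
  "rot": [
    [0,0,0],
    [0,0,0],
    [0,0,0]
  ],
  "jaw": [0.3,0.3,0.3]
}}

```text
time: 45.0
ee_pos: [0.4704, 0.1635, 0.0338]
eef_rot: [[-0.968, -0.238, 0.085], [-0.237, 0.971, 0.018], [-0.087, -0.002, -0.996]]
ft_force: [4.9, 1.3, 1.7]
finger_gap: 0.0594
finger_force: 2.4
```

Call:
{"api": "jog_arm", "payload": {
  "slide": [
    [0.005,0,0],
    [0.01,0,0],
    [0.01,0,0]
  ],
  "rot": [
    [0,0,0],
    [0,0,0],
    [0,0,0]
  ],
  "jaw": [0.3,0.3,0.3]
}}

```text
time: 45.3
ee_pos: [0.4697, 0.1634, 0.0339]
eef_rot: [[-0.968, -0.238, 0.086], [-0.237, 0.971, 0.019], [-0.088, -0.002, -0.996]]
ft_force: [5.8, 1.3, 2.5]
finger_gap: 0.0599
finger_force: 3.0
```

Call:
{"api": "jog_arm", "payload": {
  "slide": [
    [0.005,0,0],
    [0.01,0,0],
    [0.01,0,0]
  ],
  "rot": [
    [0,0,0],
    [0,0,0],
    [0,0,0]
  ],
  "jaw": [0.3,0.3,0.3]
}}

```text
time: 45.6
ee_pos: [0.469, 0.1632, 0.0341]
eef_rot: [[-0.967, -0.237, 0.087], [-0.237, 0.971, 0.019], [-0.089, -0.002, -0.996]]
ft_force: [7.2, 1.0, 2.7]
finger_gap: 0.0599
finger_force: 3.4
```

Call:
{"api": "jog_arm", "payload": {
  "slide": [
    [0.008,0,0],
    [0.016,0,0],
    [0.02,0,0],
    [0.02,0,0]
  ],
  "rot": [
    [0,0,0],
    [0,0,0],
    [0,0,0],
    [0,0,0]
  ],
  "jaw": [0.3,0.3,0.3,0.3]
}}

```text
time: 46.0
ee_pos: [0.468, 0.163, 0.0344]
eef_rot: [[-0.967, -0.237, 0.09], [-0.236, 0.971, 0.02], [-0.092, -0.002, -0.996]]
ft_force: [8.6, 1.9, 2.4]
finger_gap: 0.0598
finger_force: 4.1
```

Call:
{"api": "jog_arm", "payload": {
  "slide": [
    [0.008,0,0],
    [0.016,0,0],
    [0.02,0,0],
    [0.02,0,0]
  ],
  "rot": [
    [0,0,0],
    [0,0,0],
    [0,0,0],
    [0,0,0]
  ],
  "jaw": [0.3,0.3,0.3,0.3]
}}

```text
time: 46.4
ee_pos: [0.4677, 0.163, 0.0348]
eef_rot: [[-0.967, -0.237, 0.093], [-0.236, 0.972, 0.02], [-0.096, -0.002, -0.995]]
ft_force: [12.1, 2.7, 0.8]
finger_gap: 0.0599
finger_force: 5.0
```

It has stiffened, so the mirror is flat on the backstop. I'll back off slowly.

Call:
{"api": "jog_arm", "payload": {
  "slide": [
    [-0.01,0,0],
    [-0.02,0,0],
    [-0.03,0,0],
    [-0.04,0,0],
    [-0.05,0,0],
    [-0.06,0,0],
    [-0.08,0,0],
    [-0.11,0,0]
  ],
  "rot": [
    [0,0,0],
    [0,0,0],
    [0,0,0],
    [0,0,0],
    [0,0,0],
    [0,0,0],
    [0,0,0],
    [0,0,0]
  ],
  "jaw": [0.3,0.3,0.3,0.3,0.3,0.3,0.3,0.3]
}}

```text
time: 47.2
ee_pos: [0.4727, 0.1638, 0.0324]
eef_rot: [[-0.968, -0.238, 0.078], [-0.238, 0.971, 0.016], [-0.08, -0.003, -0.997]]
ft_force: [0.4, 0.3, -0.1]
finger_gap: 0.0599
finger_force: 0.0
```

Call:
{"api": "jog_arm", "payload": {
  "slide": [
    [-0.03,0,-0.1],
    [-0.03,0,-0.3],
    [-0.03,0,-0.6],
    [-0.03,0,-1],
    [-0.03,0,-1]
  ],
  "rot": [
    [0,0,0],
    [0,0,0],
    [0,0,0],
    [0,0,0],
    [0,0,0]
  ],
  "jaw": [0.3,0.3,0.3,0.3,0.3]
}}

```text
time: 47.7
ee_pos: [0.4712, 0.1643, 0.1589]
eef_rot: [[-0.967, -0.238, 0.091], [-0.237, 0.971, 0.02], [-0.093, -0.002, -0.996]]
ft_force: [1.3, 0.5, 0.7]
finger_gap: 0.0596
finger_force: 0.0
```

Call:
{"api": "jog_arm", "payload": {
  "slide": [
    [0,0,-0.5],
    [0,0,-0.65],
    [0,0,-0.65]
  ],
  "rot": [
    [0,0,0],
    [0,0,0],
    [0,0,0]
  ],
  "jaw": [0.3,0.3,0.3]
}}

```text
time: 48.0
ee_pos: [0.4635, 0.1625, 0.2345]
eef_rot: [[-0.967, -0.238, 0.088], [-0.237, 0.971, 0.019], [-0.09, -0.002, -0.996]]
ft_force: [-0.1, 0.7, 0.3]
finger_gap: 0.0597
finger_force: 0.0
```

Run:
```python
from nud import *
o=get_obs();print(o["time"],o["ee_pos"])
t=np.radians(33);x=np.cos(t)*U-np.sin(t)*up;z=-np.cos(t)*up-np.sin(t)*U
plan([.40,.309,.195],np.stack([x,np.cross(z,x),z],1),3)
```

```text
48.0 [0.46349349 0.16251749 0.23450084]
slide [0.084, 0.437, 0.102] rot [0.0548, -0.0402, 0.1591]
slide [0.293, 0.35, 0.008] rot [0.0548, -0.0402, 0.1591]
slide [0.419, 0.161, -0.084] rot [0.0548, -0.0402, 0.1591]
```

Call:
{"api": "jog_arm", "payload": {
  "slide": [
    [0.084,0.437,0.102],
    [0.084,0.437,0.102],
    [0.084,0.437,0.102],
    [0.084,0.437,0.102]
  ],
  "rot": [
    [0.0548,-0.0402,0.1591],
    [0.0548,-0.0402,0.1591],
    [0.0548,-0.0402,0.1591],
    [0.0548,-0.0402,0.1591]
  ],
  "jaw": [0.3,0.3,0.3,0.3]
}}

```text
time: 48.4
ee_pos: [0.439, 0.2103, 0.2156]
eef_rot: [[-0.939, 0.279, 0.2], [0.251, 0.955, -0.157], [-0.235, -0.098, -0.967]]
ft_force: [0.1, -1.0, 0.9]
finger_gap: 0.0599
finger_force: 0.0
```

Call:
{"api": "jog_arm", "payload": {
  "slide": [
    [0.293,0.35,0.008],
    [0.293,0.35,0.008],
    [0.293,0.35,0.008],
    [0.293,0.35,0.008]
  ],
  "rot": [
    [0.0548,-0.0402,0.1591],
    [0.0548,-0.0402,0.1591],
    [0.0548,-0.0402,0.1591],
    [0.0548,-0.0402,0.1591]
  ],
  "jaw": [0.3,0.3,0.3,0.3]
}}

```text
time: 48.8
ee_pos: [0.4179, 0.2593, 0.2024]
eef_rot: [[-0.655, 0.724, 0.215], [0.636, 0.683, -0.36], [-0.408, -0.1, -0.908]]
ft_force: [0.5, -0.0, 0.3]
finger_gap: 0.06
finger_force: 0.0
```

Call:
{"api": "jog_arm", "payload": {
  "slide": [
    [0.419,0.161,-0.084],
    [0.419,0.161,-0.084],
    [0.419,0.161,-0.084],
    [0.419,0.161,-0.084],
    [0.419,0.161,-0.084]
  ],
  "rot": [
    [0.0548,-0.0402,0.1591],
    [0.0548,-0.0402,0.1591],
    [0.0548,-0.0402,0.1591],
    [0.0548,-0.0402,0.1591],
    [0.0548,-0.0402,0.1591]
  ],
  "jaw": [0.3,0.3,0.3,0.3,0.3]
}}

```text
time: 49.3
ee_pos: [0.3977, 0.308, 0.1883]
eef_rot: [[-0.204, 0.972, 0.12], [0.811, 0.236, -0.535], [-0.548, -0.011, -0.836]]
ft_force: [0.1, 0.3, -0.4]
finger_gap: 0.0594
finger_force: 0.0
```

```bash
cat > edge.py <<'E'
from nud import *
c=read_camera("wrist");print(get_obs()["time"],get_obs()["ee_pos"])
g=cv2.cvtColor(c["img"],cv2.COLOR_BGR2GRAY)
P=lambda b,z:foot*[1,1,0]+U*.055+B*b+np.array([0,0,z])
bs=np.arange(-.02,.10,.001);zs=np.arange(.124,-.002,-.001)
m=np.array([[pix(c,P(b,z)) for b in bs] for z in zs],np.float32)
r=cv2.remap(g,m[...,0],m[...,1],cv2.INTER_LINEAR)
N_,L,s,_=cv2.connectedComponentsWithStats((r<60).astype(np.uint8));k=1+np.argmax(s[1:,4])
F=[];K=[];Zs=[]
for i in range(126):
    q=np.where(L[i]==k)[0]
    if len(q) and .02<zs[i]<.095:F.append(bs[q[0]]);K.append(bs[q[-1]]);Zs.append(zs[i])
for n,v in(("front",F),("back",K)):
    p=np.polyfit(Zs,v,1);print(n,"tilt",np.degrees(np.arctan(p[0])).round(1),"b at z=12mm",(np.polyval(p,.012)*1e3).round(1))
for i in range(20,126,8):
    q=np.where(L[i]==k)[0]
    if len(q):print((zs[i]*1e3).round(),(bs[q[0]]*1e3).round(),(bs[q[-1]]*1e3).round())
E
python3 edge.py
```

```text
49.35 [0.39774214 0.30779711 0.18909797]
front tilt 35.2 b at z=12mm -6.0
back tilt 35.3 b at z=12mm -0.9
104.0 59.0 63.0
96.0 53.0 58.0
88.0 48.0 53.0
80.0 42.0 48.0
72.0 36.0 42.0
64.0 31.0 36.0
56.0 25.0 30.0
48.0 19.0 25.0
40.0 14.0 19.0
32.0 8.0 13.0
24.0 3.0 8.0
16.0 -3.0 2.0
```

The mirror now leans at 35.2°, with its back on the foot line (−0.9 mm). The earlier turn was made while it was badly seated, so I'll turn the disc once more in the same direction. There is time for it.

Run:
```python
from nud import *
o=get_obs();print(o["qpos"].round(0))
p,M=o["ee_pos"],o["eef_rot"]
for pos,y in(([.45,.27,.215],104+87),([.51,.235,.215],104+174),([.5616,.2028,.20],364)):
    G=orient(y,0);p,M=plan(pos,G,1,(np.array(p),np.array(M)))
```

```text
[ 52.  32.  12.  93. -25. 134.]
slide [-0.463, 0.346, 0.04] rot [-0.1426, 0.1443, -0.469]
slide [-0.435, -0.382, 0.0] rot [-0.0, 0.0, -0.4833]
slide [0.326, -0.388, 0.125] rot [-0.0, -0.0, -0.4778]
```

Run:
```python
from nud import *
o=get_obs();p,M=o["ee_pos"],o["eef_rot"]
for pos,y,t in(([.44,.28,.21],163,0),([.48,.255,.215],230,0),([.52,.23,.215],297,0),([.5616,.2028,.20],364,0)):
    G=orient(y,t);p,M=plan(pos,G,1,(np.array(p),np.array(M)))
```

```text
slide [-0.355, 0.285, 0.021] rot [-0.0982, 0.1656, -0.3186]
slide [-0.38, -0.102, -0.042] rot [-0.0, -0.0, -0.3722]
slide [-0.055, -0.389, -0.0] rot [-0.0, -0.0, -0.3722]
slide [0.359, -0.206, 0.125] rot [0.0, -0.0, -0.3722]
```

Call:
{"api": "jog_arm", "payload": {
  "slide": [
    [-0.355,0.285,0.02],
    [-0.355,0.285,0.02],
    [-0.355,0.285,0.02],
    [-0.355,0.285,0.02],
    [-0.355,0.285,0.02],
    [-0.355,0.285,0.02],
    [-0.355,0.285,0.02],
    [-0.355,0.285,0.02]
  ],
  "rot": [
    [-0.0982,0.1656,-0.3186],
    [-0.0982,0.1656,-0.3186],
    [-0.0982,0.1656,-0.3186],
    [-0.0982,0.1656,-0.3186],
    [-0.0982,0.1656,-0.3186],
    [-0.0982,0.1656,-0.3186],
    [-0.0982,0.1656,-0.3186],
    [-0.0982,0.1656,-0.3186]
  ],
  "jaw": [0.5,0.5,0.5,0.5,0.5,0.5,0.5,0.5]
}}

```text
time: 50.15
ee_pos: [0.4395, 0.2794, 0.2131]
eef_rot: [[-0.958, 0.287, 0.004], [0.287, 0.958, 0.007], [-0.002, 0.008, -1.0]]
ft_force: [0.1, -1.2, 0.3]
finger_gap: 0.0429
finger_force: 0.0
```

Call:
{"api": "jog_arm", "payload": {
  "slide": [
    [-0.38,-0.102,-0.04],
    [-0.38,-0.102,-0.04],
    [-0.38,-0.102,-0.04],
    [-0.38,-0.102,-0.04],
    [-0.38,-0.102,-0.04],
    [-0.38,-0.102,-0.04],
    [-0.38,-0.102,-0.04],
    [-0.38,-0.102,-0.04]
  ],
  "rot": [
    [0,0,-0.3722],
    [0,0,-0.3722],
    [0,0,-0.3722],
    [0,0,-0.3722],
    [0,0,-0.3722],
    [0,0,-0.3722],
    [0,0,-0.3722],
    [0,0,-0.3722]
  ],
  "jaw": [0.5,0.5,0.5,0.5,0.5,0.5,0.5,0.5]
}}

```text
time: 50.95
ee_pos: [0.4795, 0.2543, 0.2172]
eef_rot: [[-0.639, -0.77, 0.004], [-0.77, 0.639, 0.004], [-0.006, -0.001, -1.0]]
ft_force: [-0.4, 0.6, 0.7]
finger_gap: 0.0427
finger_force: 0.0
```

Call:
{"api": "jog_arm", "payload": {
  "slide": [
    [-0.055,-0.389,0],
    [-0.055,-0.389,0],
    [-0.055,-0.389,0],
    [-0.055,-0.389,0],
    [-0.055,-0.389,0],
    [-0.055,-0.389,0],
    [-0.055,-0.389,0],
    [-0.055,-0.389,0]
  ],
  "rot": [
    [0,0,-0.3722],
    [0,0,-0.3722],
    [0,0,-0.3722],
    [0,0,-0.3722],
    [0,0,-0.3722],
    [0,0,-0.3722],
    [0,0,-0.3722],
    [0,0,-0.3722]
  ],
  "jaw": [0.5,0.5,0.5,0.5,0.5,0.5,0.5,0.5]
}}

```text
time: 51.75
ee_pos: [0.5194, 0.2293, 0.2173]
eef_rot: [[0.459, -0.889, 0.004], [-0.889, -0.459, 0.004], [-0.001, -0.006, -1.0]]
ft_force: [-0.4, -0.8, 0.2]
finger_gap: 0.0429
finger_force: 0.0
```

Call:
{"api": "jog_arm", "payload": {
  "slide": [
    [0.359,-0.206,0.125],
    [0.359,-0.206,0.125],
    [0.359,-0.206,0.125],
    [0.359,-0.206,0.125],
    [0.359,-0.206,0.125],
    [0.359,-0.206,0.125],
    [0.359,-0.206,0.125],
    [0.359,-0.206,0.125]
  ],
  "rot": [
    [0,0,-0.3722],
    [0,0,-0.3722],
    [0,0,-0.3722],
    [0,0,-0.3722],
    [0,0,-0.3722],
    [0,0,-0.3722],
    [0,0,-0.3722],
    [0,0,-0.3722]
  ],
  "jaw": [0.5,0.5,0.5,0.5,0.5,0.5,0.5,0.5]
}}

```text
time: 52.55
ee_pos: [0.561, 0.2022, 0.2024]
eef_rot: [[0.997, 0.075, 0.004], [0.075, -0.997, 0.004], [0.005, -0.003, -1.0]]
ft_force: [0.1, -0.5, 0.7]
finger_gap: 0.0427
finger_force: 0.0
```

```bash
python3 st.py
python3 - <<'E'
from h import *
c=read_camera("wrist");H=np.array([.6115,.2063]);a=np.radians(184);p=H+.05*np.array([np.cos(a),np.sin(a)]);e=pix(c,[*p,.167]);print(e)
go([*p,.14],orient(364,0))
g=cv2.cvtColor(c["img"],cv2.COLOR_BGR2GRAY);x,y=e.astype(int);print(g[y-28:y+29:4,x-32:x+33:4])
E
```

```text
t 52.55 r 0.0507 ang -175.3 toolx 4.3 z 0.2024 F tool [ 0.   0.5 -0.7] q [  20.   25.   12.   77.    0. -165.] gap 0.042667098074992006
[316.53950948 285.09737997]
slide [ 0.0031 -0.0029  0.5205] rot [-0.0011 -0.0015  0.0024]
[[ 60  62  62  65 116 117  97 101  99  99  99 113 111  64  61  65  64]
 [ 66  64  63  66 116 111 105 102 100  99 101 113 114  65  63  64  64]
 [ 64  65  64  63 116 108 100 100  99  99 102 113 105  66  65  66  63]
 [ 62  63  61  64  88 105 100  98  94  97 100 112  75  64  64  65  64]
 [ 65  66  66  67  68  96  89  91  97  89  96  82  66  65  64  63  65]
 [ 81  78  77 103 103  98 101 113 114 110  86  79  64  63  64  64  64]
 [104 107 104 103 104  89 114 112 113 114 100  75  65  62  63  61  63]
 [149 109 105 105 104  93 112 114 115 116 100 104 101 101 101  99  92]
 [210 209 204 198 182 161 117 114 115 111 116 132 137 144 155 190 202]
 [200 200 198 199 199 202 199 182 171 193 203 204 204 206 204 205 205]
 [206 206 205 204 203 201 202 202 201 200 198 198 199 197 197 196 196]
 [203 201 203 202 202 205 203 204 203 203 203 204 203 202 203 202 201]
 [201 200 201 201 201 201 202 201 200 200 200 199 201 199 199 197 196]
 [197 197 199 199 197 198 198 197 198 198 197 198 197 198 196 198 196]
 [198 197 198 199 199 198 199 199 198 198 197 197 197 196 196 196 195]]
```

The stud tip sits where predicted. I'll pinch it and turn clockwise at about 0.8 rad/s.

Call:
{"api": "jog_arm", "payload": {
  "slide": [
    [0.01,0,0.25],
    [0.01,0,0.45],
    [0.01,0,0.51],
    [0.01,0,0.51]
  ],
  "rot": [
    [-0.001,-0.0015,0],
    [-0.001,-0.0015,0],
    [-0.001,-0.0015,0],
    [-0.001,-0.0015,0]
  ],
  "jaw": [0.5,0.5,0.5,0.7]
}}

```text
time: 53.0
ee_pos: [0.5619, 0.2025, 0.1402]
eef_rot: [[0.998, 0.067, -0.003], [0.067, -0.998, -0.001], [-0.003, 0.0, -1.0]]
ft_force: [-0.2, 0.5, -0.2]
finger_gap: 0.0294
finger_force: 0.0
```

Call:
{"api": "jog_arm", "payload": {
  "slide": [
    [0,0,0],
    [0,0,0],
    [0,0,0],
    [0,0,0],
    [0,0,0]
  ],
  "rot": [
    [0,0,0],
    [0,0,0],
    [0,0,0],
    [0,0,0],
    [0,0,0]
  ],
  "jaw": [0.85,1,1,1,1],
  "force": 35
}}

```text
time: 53.5
ee_pos: [0.5638, 0.2032, 0.1428]
eef_rot: [[0.998, 0.067, 0.002], [0.067, -0.998, 0.001], [0.002, -0.001, -1.0]]
ft_force: [-1.8, -1.4, 5.4]
finger_gap: 0.0105
finger_force: 34.7
```

Call:
{"api": "jog_arm", "payload": {
  "slide": [
    [0.0013,-0.0334,0],
    [0.0054,-0.0666,0],
    [0.012,-0.0994,0],
    [0.0213,-0.1315,0],
    [0.0331,-0.1628,0],
    [0.0474,-0.193,0],
    [0.0641,-0.222,0],
    [0.083,-0.2496,0]
  ],
  "rot": [
    [0,0,0.0256],
    [0,0,0.0511],
    [0,0,0.0767],
    [0,0,0.1022],
    [0,0,0.1278],
    [0,0,0.1533],
    [0,0,0.1789],
    [0,0,0.2044]
  ],
  "jaw": [1,1,1,1,1,1,1,1]
}}

```text
time: 54.3
ee_pos: [0.5729, 0.2322, 0.1429]
eef_rot: [[0.837, -0.548, 0.004], [-0.548, -0.837, -0.002], [0.005, -0.0, -1.0]]
ft_force: [1.9, -6.9, 5.5]
finger_gap: 0.0106
finger_force: 34.9
```

Call:
{"api": "jog_arm", "payload": {
  "slide": [
    [0.0013,-0.0334,0],
    [0.0054,-0.0666,0],
    [0.012,-0.0994,0],
    [0.0213,-0.1315,0],
    [0.0331,-0.1628,0],
    [0.0474,-0.193,0],
    [0.0641,-0.222,0],
    [0.083,-0.2496,0]
  ],
  "rot": [
    [0,0,0.0256],
    [0,0,0.0511],
    [0,0,0.0767],
    [0,0,0.1022],
    [0,0,0.1278],
    [0,0,0.1533],
    [0,0,0.1789],
    [0,0,0.2044]
  ],
  "jaw": [1,1,1,1,1,1,1,1]
}}

```text
time: 55.1
ee_pos: [0.5973, 0.2495, 0.1429]
eef_rot: [[0.34, -0.94, 0.003], [-0.94, -0.34, -0.006], [0.007, -0.001, -1.0]]
ft_force: [-0.1, -11.9, 7.1]
finger_gap: 0.0103
finger_force: 35.0
```

Call:
{"api": "jog_arm", "payload": {
  "slide": [
    [0.0013,-0.0334,0],
    [0.0054,-0.0666,0],
    [0.012,-0.0994,0],
    [0.0213,-0.1315,0],
    [0.0331,-0.1628,0],
    [0.0474,-0.193,0],
    [0.0641,-0.222,0],
    [0.083,-0.2496,0]
  ],
  "rot": [
    [0,0,0.0256],
    [0,0,0.0511],
    [0,0,0.0767],
    [0,0,0.1022],
    [0,0,0.1278],
    [0,0,0.1533],
    [0,0,0.1789],
    [0,0,0.2044]
  ],
  "jaw": [1,1,1,1,1,1,1,1]
}}

```text
time: 55.9
ee_pos: [0.6265, 0.249, 0.1428]
eef_rot: [[-0.291, -0.957, -0.002], [-0.957, 0.291, -0.009], [0.009, -0.0, -1.0]]
ft_force: [-8.0, -14.6, 9.9]
finger_gap: 0.0104
finger_force: 35.4
```

Call:
{"api": "jog_arm", "payload": {
  "slide": [
    [0.0013,-0.0334,0],
    [0.0054,-0.0666,0],
    [0.012,-0.0994,0],
    [0.0213,-0.1315,0],
    [0.0331,-0.1628,0],
    [0.0474,-0.193,0],
    [0.0641,-0.222,0],
    [0.083,-0.2496,0]
  ],
  "rot": [
    [0,0,0.0256],
    [0,0,0.0511],
    [0,0,0.0767],
    [0,0,0.1022],
    [0,0,0.1278],
    [0,0,0.1533],
    [0,0,0.1789],
    [0,0,0.2044]
  ],
  "jaw": [1,1,1,1,1,1,1,1]
}}

```text
time: 56.7
ee_pos: [0.6493, 0.232, 0.1428]
eef_rot: [[-0.805, -0.593, -0.008], [-0.593, 0.805, -0.007], [0.011, -0.001, -1.0]]
ft_force: [-15.0, -11.3, 13.2]
finger_gap: 0.0112
finger_force: 35.7
```

Call:
{"api": "jog_arm", "payload": {
  "slide": [
    [0.0013,-0.0334,0],
    [0.0054,-0.0666,0],
    [0.012,-0.0994,0],
    [0.0213,-0.1315,0],
    [0.0331,-0.1628,0],
    [0.0474,-0.193,0],
    [0.0641,-0.222,0],
    [0.083,-0.2496,0]
  ],
  "rot": [
    [0,0,0.0256],
    [0,0,0.0511],
    [0,0,0.0767],
    [0,0,0.1022],
    [0,0,0.1278],
    [0,0,0.1533],
    [0,0,0.1789],
    [0,0,0.2044]
  ],
  "jaw": [1,1,1,1,1,1,1,1]
}}

```text
time: 57.5
ee_pos: [0.6585, 0.2065, 0.1428]
eef_rot: [[-1.0, 0.004, -0.009], [0.004, 1.0, 0.0], [0.009, 0.0, -1.0]]
ft_force: [-14.8, -1.6, 13.0]
finger_gap: 0.0104
finger_force: 35.5
```

```bash
python3 st.py
```

```text
t 57.5 r 0.047 ang 0.3 toolx 179.8 z 0.1428 F tool [ 14.9  -1.7 -12.9] q [17. 39. 26. 78.  0. 18.] gap 0.010425470960928605
```

Call:
{"api": "jog_arm", "payload": {
  "slide": [
    [0.0013,-0.0334,0],
    [0.0054,-0.0666,0],
    [0.012,-0.0994,0],
    [0.0213,-0.1315,0],
    [0.0331,-0.1628,0],
    [0.0474,-0.193,0],
    [0.0641,-0.222,0],
    [0.083,-0.2496,0]
  ],
  "rot": [
    [0,0,0.0256],
    [0,0,0.0511],
    [0,0,0.0767],
    [0,0,0.1022],
    [0,0,0.1278],
    [0,0,0.1533],
    [0,0,0.1789],
    [0,0,0.2044]
  ],
  "jaw": [1,1,1,1,1,1,1,1]
}}

```text
time: 58.3
ee_pos: [0.6508, 0.1784, 0.1428]
eef_rot: [[-0.799, 0.601, -0.003], [0.601, 0.799, 0.003], [0.005, 0.001, -1.0]]
ft_force: [-7.9, 2.8, 7.8]
finger_gap: 0.0105
finger_force: 35.1
```

Call:
{"api": "jog_arm", "payload": {
  "slide": [
    [0.0013,-0.0334,0],
    [0.0054,-0.0666,0],
    [0.012,-0.0994,0],
    [0.0213,-0.1315,0],
    [0.0331,-0.1628,0],
    [0.0474,-0.193,0],
    [0.0641,-0.222,0],
    [0.083,-0.2496,0]
  ],
  "rot": [
    [0,0,0.0256],
    [0,0,0.0511],
    [0,0,0.0767],
    [0,0,0.1022],
    [0,0,0.1278],
    [0,0,0.1533],
    [0,0,0.1789],
    [0,0,0.2044]
  ],
  "jaw": [1,1,1,1,1,1,1,1]
}}

```text
time: 59.1
ee_pos: [0.6273, 0.1596, 0.1428]
eef_rot: [[-0.279, 0.96, 0.001], [0.96, 0.279, 0.002], [0.002, 0.002, -1.0]]
ft_force: [-1.2, 1.3, 4.4]
finger_gap: 0.0105
finger_force: 34.9
```

Call:
{"api": "jog_arm", "payload": {
  "slide": [
    [0.0013,-0.0334,0],
    [0.0054,-0.0666,0],
    [0.012,-0.0994,0],
    [0.0213,-0.1315,0],
    [0.0331,-0.1628,0],
    [0.0474,-0.193,0],
    [0.0641,-0.222,0],
    [0.083,-0.2496,0]
  ],
  "rot": [
    [0,0,0.0256],
    [0,0,0.0511],
    [0,0,0.0767],
    [0,0,0.1022],
    [0,0,0.1278],
    [0,0,0.1533],
    [0,0,0.1789],
    [0,0,0.2044]
  ],
  "jaw": [1,1,1,1,1,1,1,1]
}}

```text
time: 59.9
ee_pos: [0.5964, 0.1591, 0.1428]
eef_rot: [[0.353, 0.935, 0.003], [0.935, -0.353, -0.001], [0.0, 0.003, -1.0]]
ft_force: [-0.6, -3.5, 5.3]
finger_gap: 0.0107
finger_force: 34.9
```

```bash
python3 st.py
```

```text
t 59.9 r 0.0496 ang -107.7 toolx 69.3 z 0.1428 F tool [-3.4  0.7 -5.3] q [ 15.  30.  10.  71.  -0. 126.] gap 0.01069150958473892
```

Call:
{"api": "jog_arm", "payload": {
  "slide": [
    [0.0013,-0.0334,0],
    [0.0054,-0.0666,0],
    [0.012,-0.0994,0],
    [0.0213,-0.1315,0],
    [0.0331,-0.1628,0],
    [0.0474,-0.193,0],
    [0.0641,-0.222,0],
    [0.083,-0.2496,0]
  ],
  "rot": [
    [0,0,0.0256],
    [0,0,0.0511],
    [0,0,0.0767],
    [0,0,0.1022],
    [0,0,0.1278],
    [0,0,0.1533],
    [0,0,0.1789],
    [0,0,0.2044]
  ],
  "jaw": [1,1,1,1,1,1,1,1]
}}

```text
time: 60.7
ee_pos: [0.5714, 0.178, 0.1428]
eef_rot: [[0.844, 0.537, 0.002], [0.537, -0.844, -0.002], [0.0, 0.003, -1.0]]
ft_force: [-2.1, -4.9, 7.4]
finger_gap: 0.0108
finger_force: 35.1
```

Call:
{"api": "jog_arm", "payload": {
  "slide": [
    [0.0013,-0.0334,0],
    [0.0054,-0.0666,0],
    [0.012,-0.0994,0],
    [0.0213,-0.1315,0],
    [0.0331,-0.1628,0],
    [0.0474,-0.193,0],
    [0.0641,-0.222,0],
    [0.083,-0.2496,0]
  ],
  "rot": [
    [0,0,0],
    [0,0,0],
    [0,0,0],
    [0,0,0],
    [0,0,0],
    [0,0,0],
    [0,0,0],
    [0,0,0]
  ],
  "jaw": [1,1,1,1,1,1,1,1]
}}

```text
time: 61.5
ee_pos: [0.5634, 0.2085, 0.1425]
eef_rot: [[0.842, 0.539, 0.001], [0.539, -0.842, -0.002], [-0.001, 0.002, -1.0]]
ft_force: [2.2, -3.8, 5.6]
finger_gap: 0.0104
finger_force: 35.3
```

Call:
{"api": "jog_arm", "payload": {
  "slide": [
    [0.0211,-0.026,0],
    [0.0442,-0.05,0],
    [0.0692,-0.0724,0],
    [0.0692,-0.0724,0]
  ],
  "rot": [
    [0,0,0],
    [0,0,0],
    [0,0,0],
    [0,0,0]
  ],
  "jaw": [1,1,1,1]
}}

```text
time: 61.9
ee_pos: [0.5663, 0.2218, 0.1424]
eef_rot: [[0.842, 0.54, 0.002], [0.54, -0.842, 0.0], [0.002, 0.001, -1.0]]
ft_force: [-0.5, -2.0, 5.1]
finger_gap: 0.0108
finger_force: 35.3
```

```bash
python3 st.py
```

```text
t 61.9 r 0.0477 ang 161.0 toolx 32.7 z 0.1424 F tool [-1.5  1.5 -5.1] q [ 21.  29.   9.  70.  -0. 169.] gap 0.010759524295703664
```

Call:
{"api": "jog_arm", "payload": {
  "slide": [
    [0,0,0],
    [0,0,0],
    [0,0,0],
    [0,0,0],
    [0,0,-0.25],
    [0,0,-0.6],
    [0,0,-0.9],
    [0,0,-0.9]
  ],
  "rot": [
    [0,0,0],
    [0,0,0],
    [0,0,0],
    [0,0,0],
    [0,0,0],
    [0,0,0],
    [0,0,0],
    [0,0,0]
  ],
  "jaw": [0.75,0.6,0.5,0.5,0.5,0.5,0.5,0.5]
}}

```text
time: 62.7
ee_pos: [0.5683, 0.2231, 0.256]
eef_rot: [[0.841, 0.541, 0.011], [0.541, -0.841, 0.005], [0.012, 0.002, -1.0]]
ft_force: [1.3, 0.3, 0.4]
finger_gap: 0.0428
finger_force: 0.0
```

Call:
{"api": "jog_arm", "payload": {
  "slide": [
    [0,0,0],
    [0,0,0]
  ],
  "rot": [
    [0,0,0],
    [0,0,0]
  ],
  "jaw": [0.5,0.5]
}}

```text
time: 62.9
ee_pos: [0.5649, 0.2217, 0.2481]
eef_rot: [[0.841, 0.541, -0.003], [0.541, -0.841, -0.0], [-0.002, -0.001, -1.0]]
ft_force: [-0.1, -0.1, 0.7]
finger_gap: 0.0426
finger_force: 0.0
```

Run:
```python
from nud import *
c=read_camera("top");i=c["img"];e=(189,320);v=i[e[1],e[0]].astype(int)
m=(np.abs(i.astype(int)-v).max(2)<14).astype(np.uint8);m=cv2.morphologyEx(m,cv2.MORPH_OPEN,np.ones((3,3)))
_,L=cv2.connectedComponents(m,connectivity=4);ct=max(cv2.findContours((L==L[e[1],e[0]]).astype(np.uint8),0,2)[0],key=cv2.contourArea)
print(cv2.contourArea(ct),cv2.approxPolyDP(ct,3,True)[:,0].tolist());o=get_obs();print(o["time"],o["ee_pos"],o["ft_force"])
print(job_done())
```

```text
1172.0 [[214, 303], [168, 314], [164, 339], [213, 327]]
62.95 [0.56469033 0.22162822 0.24767744] [-0.1644892  -0.10067183 -0.6382474 ]
the job is handed in; nothing more can be done
None
```

The job was handed in at 62.95 s. The mirror leans on the rest at about 35°, centred to about 1 mm, and the disc was turned about 408° clockwise. On release the mirror's lower edge slid about 5 mm forward to the lip, so I pushed it back flat and turned the disc about 380° more. I didn't check the other bench items individually afterwards.

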